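# Rehang a lift-off cabinet door after painting

### The arm

A 6-joint arm with a two-finger parallel gripper is mounted at the origin on the work surface. World frame = base frame: x ahead of the robot, y to its left, z up, the work surface at z = 0. Lengths are in mm, angles in rad, forces in N, time in s.
With the tool pointing down it reaches from about 275 to 1000 mm from the base axis. Payload 8.4 kg.
Tool frame: the origin (TCP) lies at the very end of the fingers, on their centre line; the grasp point (between the pads) lies 19 mm behind it; z points along the fingers, y is the direction in which the jaws open and shut (so a half turn about z gives the same grasp; the last joint's range is limited). The gripper opens to 85 mm and grips with 20 to 120 N. Pads are 22 mm wide; open, the fingers measure 114 mm over their backs; the gripper's body (76 mm by 85 mm) begins 54 mm behind the grasp point. The pads swing forward as they close: fully open they stand 13 mm farther back than shut.
Start: joints at [-1.139, 0.353, 1.633, -0, 1.155, -0.002], TCP at [262.7, -567.112, 231.281] pointing down, gripper open.
Joint ranges: [-2.63, 2.63], [-0.92, 2.1], [0.06, 2.66], [-1.3, 4.44], [0, 2.69], [-3.02, 3.02]. Speed limits (rad/s): [2.22, 2.22, 2.79, 3.14, 3.14, 3.14].

### API

Orientations are given as [roll, pitch, yaw] about the fixed x, y, z axes, in that order (R = Rz(yaw) Ry(pitch) Rx(roll)).
In Python, from rig import r gives the robot as it stands.
- The arm moves only by the tool jog_arm, never from a script. Its argument "moves" is a list of rows, each an object with "grip": the gripper command: -1 is fully open, 1 is shut, values between are in proportion; "translation": the shift along the tool's x, y, z in m, a list of three; "twist": the turn, a rotation vector about the tool's x, y, z in rad, a list of three. In form: [{"grip": grip, "translation": [dx, dy, dz], "twist": [ax, ay, az]}, ...]. A call has 1 to 10 rows; each row shifts and turns the commanded pose from where the row before left it, along the tool's axes as they then stand; what a row does not reach is not made up. A row lasts 1/12 s, in which the tool goes at most 41.7 mm and 7.16 degrees, less where a joint would pass 70% of its speed; a pose out of reach is approached as far as the arm can. A call with a gripper value outside its range is refused whole. The fingers move at their own pace and stop on an object; "squeeze" is the grip in N (left out, the last holds). Time passes only in rows, so rows that do not move let the fingers close. It gives the time, the measured TCP pose, the force and the opening at its end, in the units of the state.
- r.sense(): the state, without advancing time (a new reading comes with each control period).
- r.grab_frame(name): name is "scene" or "top" or "wrist"; returns (picture, depth): 480x640x3 uint8, red, green, blue; 480x640 float32, mm along the optical axis (not along the pixel's ray), 0 where there is no reading.
- r.calibration(name): a dict with "fx", "fy", "cx", "cy" (pixels), "k1" (the pictures are not rectified: a ray, as slopes to the right and down, at radius r is drawn at 1 + k1 r^2 times it, then the intrinsics apply), "R" (3x3) and "t" (3): a world point X has camera coordinates R X + t. Camera axes: x right, y down, z forward; pixel columns grow to the right and rows downward; lengths in mm; the calibration is good to about 2 mm. A picture is of the moment at which its call begins: read the wrist's pose just before it. calibration takes no time and is no camera call; for the wrist camera it gives the pose at the moment of the call.
- r.sign_off(): hands the job in, once; it reports no verdict.
The state is a dict: "clock": time; "qpos": joint angles; "qvel": joint speeds; "joint_efforts": joint torques, N m; "eef_pos": TCP position; "tcp_rot": TCP orientation; "contact_force": force on the tool from outside, world axes, zero at the start; "wrist_torque": the same for the moment, N m; "opening": opening from 0.0 (shut) to 1.0 (fully open).
Only numpy, scipy, OpenCV 4.12 (cv2) and the standard library are available. Lean on these libraries where they do the work, as an engineer would, in place of code of your own. Each camera call takes 0.05 s, during which the arm holds its last target.

### The job

Take the painted door out of the drying stand and hang it back on the small cabinet: hold it upright and well open and lower it so that both hinge sockets go down over the two upright pintles together, all the way onto their shoulders, without letting it drop. Then let go of it and swing it gently fully shut, without slamming. Leave the drawer front, the tape, the tin and the brush where they are.

Things in the scene. Friction and masses are not known exactly. Their poses are not given: they have to be found in the camera images.
- cabinet: Cream countertop cabinet, fixed, its door off: 160 deep (x), 220 wide (y), 270 high; origin under its middle. Its front, open, faces its own -x (face at x = -80 mm). On the stile at its +y side a steel strip carries two upright pintles. Two felt bumpers on the other stile stop the shut door parallel to the face. The space in front is free.
- pintle_low (a point): Nominal foot of the lower pintle, 65 mm up, 13 mm in front of the face: a pin of 8 mm diameter, 20 mm tall, tip chamfered 1 mm, on a round 15 mm shoulder; axes as the cabinet's. The strip's screw holes are slotted sideways: the true pintles stand anywhere within 7 mm of here along the cabinet's y (not shown in any reading: feel or look for them); x and height are exact.
- pintle_up (a point): The same for the upper pintle, foot 180 mm up, tip 200 mm up. Both pintles are on one strip, one exactly above the other, and are shifted alike.
- door_mid (a point): Middle of the cream panel door, 18 thick (x), 160 wide (y), 215 high (z up), 0.34 to 0.57 kg, upright in the stand. Top rail 45 mm high, 18 thick, free to grip. Outside (steel knob 22 mm proud at half height, 61 mm towards -y) faces its -x; sockets on its +y edge. Hung shut, its axes match the cabinet's; opening turns it clockwise seen from above, so hung open by A its yaw is the cabinet's minus A.
- door: The same door; origin at the middle of its underside, 107.5 mm below door_mid, same axes. Hung, its underside is 30 mm above the counter; shut, its mid-plane is 93 mm in front of the cabinet's origin. It turns freely on the pintles and, with no catch or spring, stays where it is left.
- socket_low (a point): Middle of the open lower end of the lower hinge socket on the door: an upright steel tube, 17 mm outside, bore 10.5 mm, 28 mm long, open at both ends; its axis is in the door's mid-plane, 90.5 mm from the door's middle towards its +y; lower end 35 mm above the door's underside. Fully hung, this point is at the pintle's foot.
- socket_up (a point): The same for the upper socket: lower end 150 mm above the door's underside, 115 mm above the lower one's.
- stand: Drying stand, fixed: plank 180 x 150 mm, top 20 mm up, with 12 mm dowels in two rows. The door stands in the row at the stand's x = 0 between dowels that reach 95 mm above the counter, 1.5 mm free on either side: lift it straight up by 80 mm to clear them. Origin under the middle of that row, axes as the door's in it.
- drawer_front_mid (a point): Bystander: middle of a cream drawer front, 18 x 170 x 110 mm, no hinges, standing in the stand's other row, parallel to the door and 85 mm from it towards the stand's -x; top 130 mm above the counter.
- tape_mid (a point): Bystander: middle of a roll of masking tape lying flat, 94 mm outside diameter, 24 mm high.
- tin_mid (a point): Bystander: middle of an upright paint tin, 86 mm diameter, 98 mm high.
- brush_grip (a point): Bystander: on the handle of a paint brush 190 mm long, lying flat.
There are look-alikes about, which are no part of the job. What is shaped like the door but green or yellow is not meant.

How it is judged:
By the outcome, as a careful person would: the job done as asked, in the order asked, and still so for the second after the job is handed in, with the robot touching nothing.
It also fails if it takes over 70 s, if anything falls off the work surface, if the arm or the gripper's body presses on something with over 40 N, if the wrist force passes 120 N, or if a joint passes its speed limit or range.

## Working session

There is one attempt and no reset: what is moved stays moved. The work goes in short steps, Python scripts to look and compute and a tool call to move; the robot and the scene stay as the last step left them, time stands still between calls to the robot, and variables do not carry over. Pictures are saved under pics/ and viewed, and the job is handed in when it is done.

Besides the shell and the picture viewer there is one more tool, called after "Call:" as name([rows], argument=value, ...), one row to a line, values as JSON. jog_arm: Moves the arm, as the interface text tells. Its arguments: {"type":"object","properties":{"moves":{"type":"array"},"squeeze":{"type":"number"}},"required":["moves"]}

```bash
ls; mkdir -p pics; cat > h.py <<'E'
import numpy as np, cv2
from rig import r
def save(name,fn):
    p,d=r.grab_frame(name); cv2.imwrite('pics/%s.png'%fn,p[:,:,::-1]); np.save('pics/%s_d.npy'%fn,d)
    c=r.calibration(name); np.save('pics/%s_c.npy'%fn,c,allow_pickle=True); return p,d,c
def load(fn):
    return cv2.imread('pics/%s.png'%fn)[:,:,::-1],np.load('pics/%s_d.npy'%fn),np.load('pics/%s_c.npy'%fn,allow_pickle=True).item()
def slopes(c,uv):
    uv=np.atleast_2d(uv).astype(float)
    K=np.array([[c['fx'],0,c['cx']],[0,c['fy'],c['cy']],[0,0,1]])
    return cv2.undistortPoints(uv[:,None],K,np.array([c['k1'],0,0,0,0.]))[:,0]
def pts(c,uv,depth):
    s=slopes(c,uv); P=np.c_[s,np.ones(len(s))]*np.reshape(depth,(-1,1))
    return (P-np.array(c['t']))@np.array(c['R'])
def plane(c,uv,z):
    s=slopes(c,uv); R=np.array(c['R']); o=-R.T@np.array(c['t'])
    D=np.c_[s,np.ones(len(s))]@R
    return o+D*((z-o[2])/D[:,2:3])
def proj(c,X):
    X=np.atleast_2d(X)@np.array(c['R']).T+np.array(c['t']); s=X[:,:2]/X[:,2:]
    s=s*(1+c['k1']*(s**2).sum(1,keepdims=True))
    return s*[c['fx'],c['fy']]+[c['cx'],c['cy']]
E
python3 - <<'E'
from h import *
print(r.sense())
for n in ['scene','top','wrist']:
    p,d,c=save(n,n+'0'); print(n,c)
E
```

```text
pics
{'clock': 0.0, 'qpos': array([-1.13936924e+00,  3.53665534e-01,  1.63413494e+00, -2.40454788e-06,
        1.15516991e+00, -2.42186972e-03]), 'qvel': array([0.00030716, 0.00135228, 0.00105306, 0.00017057, 0.00021767,
       0.00056108]), 'joint_efforts': array([-1.71403644e-03, -6.05250049e+01, -3.42076313e+01,  6.12093868e-05,
        9.20864695e-03,  4.82537087e-05]), 'eef_pos': array([ 262.52036037, -566.67800053,  230.55046661]), 'tcp_rot': array([-3.14021493e+00, -1.13817210e-06,  4.33849927e-01]), 'contact_force': array([-0.47827986,  0.1846893 ,  0.23283996]), 'wrist_torque': array([ 0.03883317,  0.04470833, -0.00308223]), 'opening': 0.9982254867537371}
scene {'fx': 436.63401524731256, 'fy': 436.63401524731256, 'cx': 325.423533778325, 'cy': 242.19845771084525, 'k1': 0.029295818928553232, 'R': array([[ 0.47950249,  0.87751124,  0.0071685 ],
       [ 0.66518503, -0.35812777, -0.65518957],
       [-0.57236898,  0.31893341, -0.7554305 ]]), 't': array([-435.682199  , -215.34763031, 1500.53421543])}
top {'fx': 436.82519028588604, 'fy': 436.82519028588604, 'cx': 309.5142190069026, 'cy': 240.26596548636326, 'k1': -0.09167696065003654, 'R': array([[-0.02398667, -0.99923858, -0.03077184],
       [-0.98631928,  0.02867563, -0.16233292],
       [ 0.16309172,  0.02645703, -0.98625611]]), 't': array([190.47856187, 556.91034638, 941.88724378])}
wrist {'fx': 401.6072938151228, 'fy': 401.6072938151228, 'cx': 320.41088623383837, 'cy': 245.88745874108324, 'k1': -0.05625857382305848, 'R': array([[ 4.20156255e-01, -9.07451533e-01, -6.60919959e-04],
       [-8.73468740e-01, -4.04619225e-01,  2.70805543e-01],
       [-2.46010326e-01, -1.13203350e-01, -9.62633846e-01]]), 't': array([-624.13219846,  -35.55778927,  377.93454599])}
```

View pics/scene0.png

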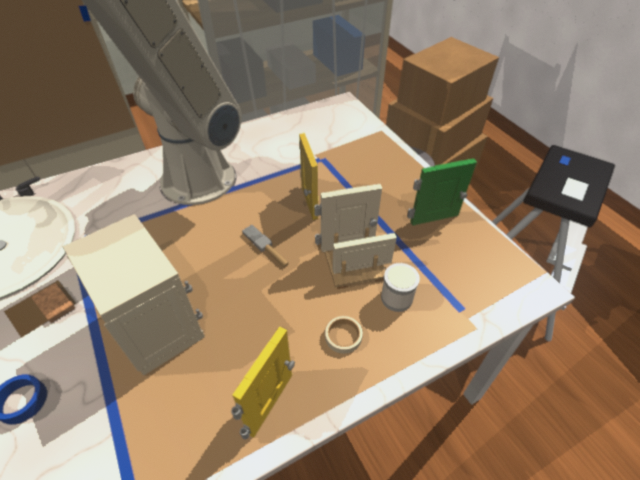

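View pics/top0.png

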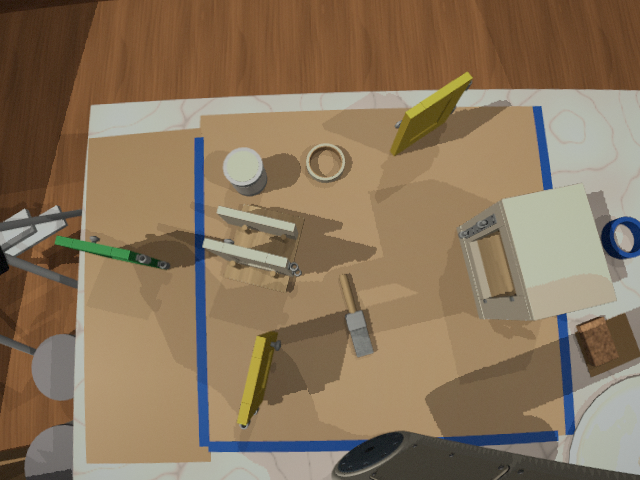

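View pics/wrist0.png

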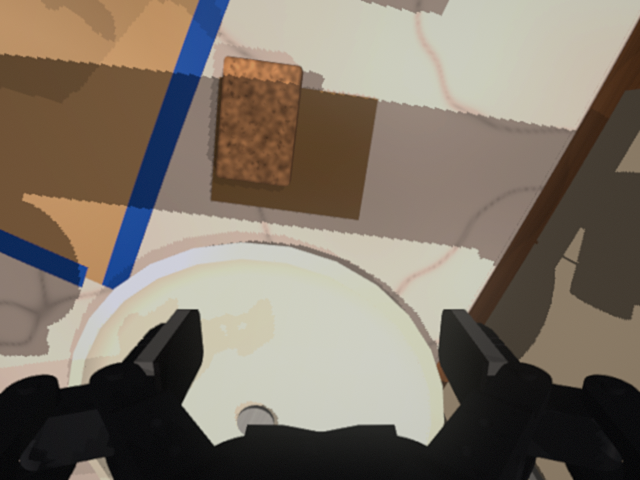

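The scene view shows the cream door at (350,215) in the stand, with the drawer front in front of it at (363,258). The cabinet is at (135,290). In the top view the door's top edge runs (205,243)–(293,268), with a socket at its right end (293,268). The cabinet top is at (560,250), with the pintle strip at its front corner near (478,228).

Possible mix-ups, all in the top view:
- Cream drawer front at (256,221): no hinges, lower.
- Green door at (112,251).
- Yellow door at (258,380).
- Yellow door at (432,113).

My choice is the cream, hinged one at (248,254). I'll check it in a close crop.

```bash
python3 - <<'E'
from h import *
p,d,c=load('top0')
a=p[190:310,190:320,::-1]; b=p[170:330,440:630,::-1]
cv2.imwrite('pics/cropA.png',cv2.resize(a,None,fx=5,fy=5,interpolation=cv2.INTER_CUBIC))
cv2.imwrite('pics/cropB.png',cv2.resize(b,None,fx=3.5,fy=3.5,interpolation=cv2.INTER_CUBIC))
p,d,c=load('scene0')
cv2.imwrite('pics/cropC.png',cv2.resize(p[170:300,300:440,::-1],None,fx=4,fy=4,interpolation=cv2.INTER_CUBIC))
E
```

```text
(no output)
```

View pics/cropA.png

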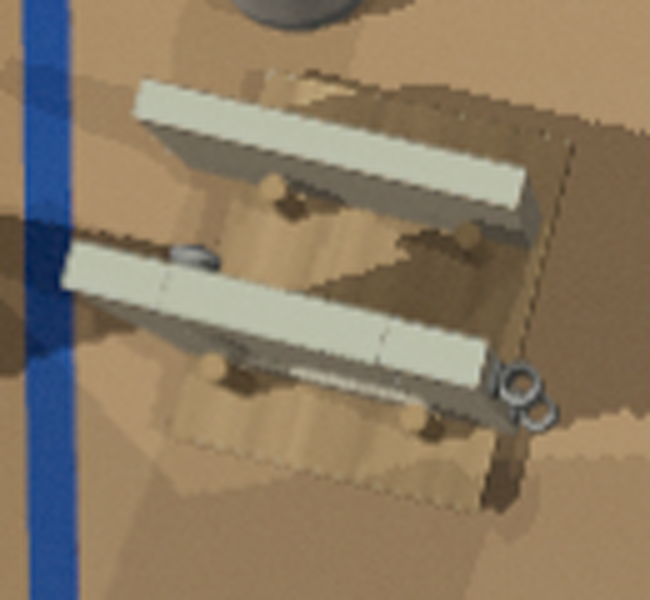

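View pics/cropB.png

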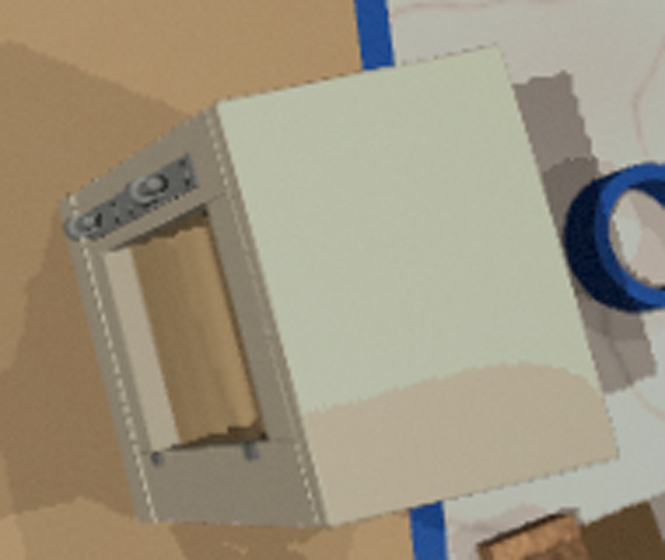

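View pics/cropC.png

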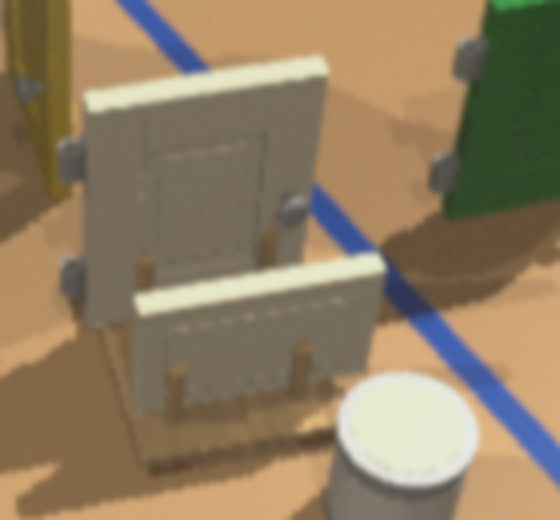

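The crop confirms the choice: knob side towards the drawer front, two sockets at its right end, and a panel taller than the drawer front. The pintles show in the cabinet crop at (152,187) and (88,222).

```bash
cat > m.py <<'E'
from h import *
def slab(fn,box,zlo,zhi,ztop):
    p,d,c=load(fn); x0,y0,x1,y1=box
    v,u=np.mgrid[y0:y1,x0:x1]; uv=np.c_[u.ravel(),v.ravel()]; dd=d[y0:y1,x0:x1].ravel()
    P=pts(c,uv,dd); m=(dd>0)&(P[:,2]>zlo)&(P[:,2]<zhi)
    mask=np.zeros(d.shape,np.uint8); mask[uv[m,1],uv[m,0]]=255
    n,l,s,_=cv2.connectedComponentsWithStats(mask); k=1+np.argmax(s[1:,4]); mask=np.uint8(l==k)
    ys,xs=np.nonzero(mask); print('medz',np.median(P[m,2]),'n',len(xs))
    Q=plane(c,np.c_[xs,ys],ztop)
    rect=cv2.minAreaRect(Q[:,:2].astype(np.float32)); B=cv2.boxPoints(rect)
    print(fn,'rect',np.round(rect[0],1),np.round(rect[1],1),'angles'); print(np.round(B,1))
    e=B[1]-B[0]; f=B[2]-B[1]; e=e if np.hypot(*e)>np.hypot(*f) else f
    print('long dir deg',np.degrees(np.arctan2(e[1],e[0])))
    return mask,Q
E
python3 - <<'E'
from m import *
for fn,b1,b2 in [('top0',(195,235,300,275),(490,175,620,325)),('scene0',(310,180,385,225),(60,210,190,310))]:
    slab(fn,b1,226,250,235); slab(fn,b2,258,285,270)
E
```

```text
medz 236.1947746722601 n 872
top0 rect [511.  290.4] [160.1  19. ] angles
[[480.7 215.7]
 [499.  210.7]
 [541.3 365. ]
 [523.  370.1]]
long dir deg 74.67532
medz 271.489667745585 n 10813
top0 rect [ 495.8 -269.9] [220.9 166.9] angles
[[ 372.4 -206.9]
 [ 401.5 -371.3]
 [ 619.1 -332.8]
 [ 590.  -168.4]]
long dir deg 10.035459
medz 234.2114825651393 n 447
scene0 rect [517.2 287.7] [160.1  30. ] angles
[[482.3 214.1]
 [511.3 206.5]
 [552.1 361.3]
 [523.  368.9]]
long dir deg 75.25194
medz 270.2358816611042 n 6509
scene0 rect [ 502.6 -272.7] [231.1 159.7] angles
[[ 375.  -214.1]
 [ 402.7 -371.4]
 [ 630.2 -331.3]
 [ 602.6 -174. ]]
long dir deg 9.983117
```

```bash
python3 - <<'E'
from m import *
from scipy.spatial.transform import Rotation as Ro
s=r.sense(); c=r.calibration('wrist')
T=Ro.from_euler('xyz',s['tcp_rot']).as_matrix(); R=np.array(c['R'])
cam=-R.T@np.array(c['t']); print('cam in tool',T.T@(cam-s['eef_pos'])); print('cam axes in tool (cols)',(T.T@R.T).round(4))
p,d,c=load('top0')
for n,uv,z in [('up',(440+152/3.5,170+186/3.5),200),('low',(440+88/3.5,170+222/3.5),85)]:
    print(n,plane(c,[uv],z))
C=np.array([497,-271.5]);a=np.radians(-80);ex=np.array([np.cos(a),np.sin(a)]);ey=np.array([-ex[1],ex[0]])
for n,uv,z in [('up',(440+152/3.5,170+186/3.5),200),('low',(440+88/3.5,170+222/3.5),85)]:
    q=plane(c,[uv],z)[0,:2]-C; print(n,q@ex,q@ey)
E
```

```text
cam in tool [  68.00771992   -0.40194034 -142.29293867]
cam axes in tool (cols) [[-2.000e-04 -9.626e-01 -2.708e-01]
 [ 1.000e+00 -3.000e-04  3.000e-04]
 [-4.000e-04 -2.708e-01  9.626e-01]]
up [[ 560.46834472 -165.44472862  200.        ]]
low [[ 560.98433263 -166.517654     85.        ]]
up -93.42289110307499 80.9204225620615
low -92.27666551420637 81.24225991521288
```

Call:
jog_arm([
  {"grip": -1,"translation": [0,0,-0.04],"twist": [0,0,0]},
  {"grip": -1,"translation": [0,0,-0.04],"twist": [0,0,0]},
  {"grip": -1,"translation": [0,0,-0.04],"twist": [0,0,0]},
  {"grip": -1,"translation": [0,0,-0.04],"twist": [0,0,0]},
  {"grip": -1,"translation": [0.0266,-0.0306,0],"twist": [0,0,0]},
  {"grip": -1,"translation": [0.0266,-0.0306,0],"twist": [0,0,0]},
  {"grip": -1,"translation": [0.0266,-0.0306,0],"twist": [0,0,0]},
  {"grip": -1,"translation": [0.0266,-0.0306,0],"twist": [0,0,0]},
  {"grip": -1,"translation": [0.0266,-0.0306,0],"twist": [0,0,0]},
  {"grip": -1,"translation": [0.0266,-0.0306,0],"twist": [0,0,0]},
])

```text
clock: 0.98
eef_pos: [330.2, -331.5, 391.1]
tcp_rot: [-3.141, -0.0, 0.433]
contact_force: [0.1, 0.3, 0.8]
opening: 1.002
```

Call:
jog_arm([
  {"grip": -1,"translation": [0.0266,-0.0306,0],"twist": [0,0,0]},
  {"grip": -1,"translation": [0.0266,-0.0306,0],"twist": [0,0,0]},
  {"grip": -1,"translation": [0.0266,-0.0306,0],"twist": [0,0,0]},
  {"grip": -1,"translation": [0.0266,-0.0306,0],"twist": [0,0,0]},
  {"grip": -1,"translation": [0.0266,-0.0306,0],"twist": [0,0,0]},
  {"grip": -1,"translation": [0.0266,-0.0306,0],"twist": [0,0,0]},
  {"grip": -1,"translation": [0.0266,-0.0306,0],"twist": [0,0,0]},
  {"grip": -1,"translation": [0.0266,-0.0306,0],"twist": [0,0,0]},
  {"grip": -1,"translation": [0.0266,-0.0306,0],"twist": [0,0,0]},
  {"grip": -1,"translation": [0.0266,-0.0306,0],"twist": [0,0,0]},
])

```text
clock: 1.82
eef_pos: [443.0, 58.1, 391.4]
tcp_rot: [3.141, -0.0, 0.434]
contact_force: [0.8, -1.3, 0.5]
opening: 1.002
```

Call:
jog_arm([
  {"grip": -1,"translation": [0.0266,-0.0306,0],"twist": [0,0,-0.1]},
  {"grip": -1,"translation": [0.0295,-0.028,0],"twist": [0,0,-0.12]},
  {"grip": -1,"translation": [0.033,-0.024,0],"twist": [0,0,-0.12]},
  {"grip": -1,"translation": [0.0355,-0.02,0],"twist": [0,0,-0.12]},
  {"grip": -1,"translation": [0.037,-0.016,0],"twist": [0,0,-0.12]},
  {"grip": -1,"translation": [0.037,-0.012,0],"twist": [0,0,-0.12]},
  {"grip": -1,"translation": [0,0,0],"twist": [0,0,-0.12]},
  {"grip": -1,"translation": [0,0,0],"twist": [0,0,-0.12]},
  {"grip": -1,"translation": [0,0,0],"twist": [0,0,-0.12]},
  {"grip": -1,"translation": [0,0,0],"twist": [0,0,-0.12]},
])

```text
clock: 2.65
eef_pos: [508.4, 289.3, 390.7]
tcp_rot: [-3.141, 0.001, 1.62]
contact_force: [0.4, -0.5, 0.5]
opening: 0.998
```

Call:
jog_arm([
  {"grip": -1,"translation": [0,0,0],"twist": [0,0,-0.12]},
  {"grip": -1,"translation": [0,0,0],"twist": [0,0,-0.12]},
  {"grip": -1,"translation": [0,0,0],"twist": [0,0,-0.12]},
  {"grip": -1,"translation": [0,0,0],"twist": [0,0,-0.12]},
  {"grip": -1,"translation": [0,0,0],"twist": [0,0,-0.12]},
  {"grip": -1,"translation": [0,0,0],"twist": [0,0,-0.12]},
  {"grip": -1,"translation": [0,0,0],"twist": [0,0,-0.12]},
  {"grip": -1,"translation": [0,0,0],"twist": [0,0,-0.12]},
  {"grip": -1,"translation": [0,0,0],"twist": [0,0,-0.12]},
  {"grip": -1,"translation": [0,0,0],"twist": [0,0,-0.12]},
])

```text
clock: 3.48
eef_pos: [508.4, 288.8, 390.9]
tcp_rot: [-3.141, -0.0, 2.82]
contact_force: [-0.3, 0.2, 0.6]
opening: 0.998
```

Call:
jog_arm([
  {"grip": -1,"translation": [0,0,0],"twist": [0,0,-0.12]},
  {"grip": -1,"translation": [0,0,0],"twist": [0,0,-0.12]},
  {"grip": -1,"translation": [0,0,0],"twist": [0,0,-0.12]},
  {"grip": -1,"translation": [0,0,0],"twist": [0,0,-0.12]},
  {"grip": -1,"translation": [0,0,0],"twist": [0,0,-0.12]},
  {"grip": -1,"translation": [0,0,0],"twist": [0,0,-0.12]},
  {"grip": -1,"translation": [0,0,0],"twist": [0,0,-0.12]},
  {"grip": -1,"translation": [0,0,0],"twist": [0,0,-0.12]},
  {"grip": -1,"translation": [0,0,0],"twist": [0,0,-0.12]},
  {"grip": -1,"translation": [0,0,0],"twist": [0,0,-0.12]},
])

```text
clock: 4.32
eef_pos: [508.4, 288.8, 390.9]
tcp_rot: [3.141, -0.001, -2.263]
contact_force: [-0.5, -0.4, 0.1]
opening: 1.002
```

Call:
jog_arm([
  {"grip": -1,"translation": [0,0,0],"twist": [0,0,-0.106]},
  {"grip": -1,"translation": [0,0,0],"twist": [0,0,-0.106]},
  {"grip": -1,"translation": [0,0,0],"twist": [0,0,-0.106]},
  {"grip": -1,"translation": [0,0,0],"twist": [0,0,-0.106]},
  {"grip": -1,"translation": [0,0,0],"twist": [0,0,0]},
])

```text
clock: 4.73
eef_pos: [508.4, 288.9, 391.0]
tcp_rot: [3.141, -0.0, -1.841]
contact_force: [-0.1, -0.2, -0.0]
opening: 1.0
```

```bash
python3 - <<'E'
from m import *
s=r.sense();print(s['eef_pos'],s['tcp_rot'],s['qpos'])
save('wrist','w1')
slab('w1',(0,0,640,480),226,245,235)
E
```

```text
[508.44155326 288.85820433 390.9694236 ] [ 3.14112100e+00 -4.38163566e-04 -1.84064025e+00] [ 5.14073510e-01  1.80043092e-01  1.51487903e+00  2.29011098e-05
  1.44731390e+00 -2.35767795e+00]
medz 234.63080838133945 n 4773
w1 rect [510.3 291.6] [158.4  18. ] angles
[[480.3 217.7]
 [497.6 212.9]
 [540.3 365.4]
 [523.  370.3]]
long dir deg 74.36165
```

View pics/w1.png

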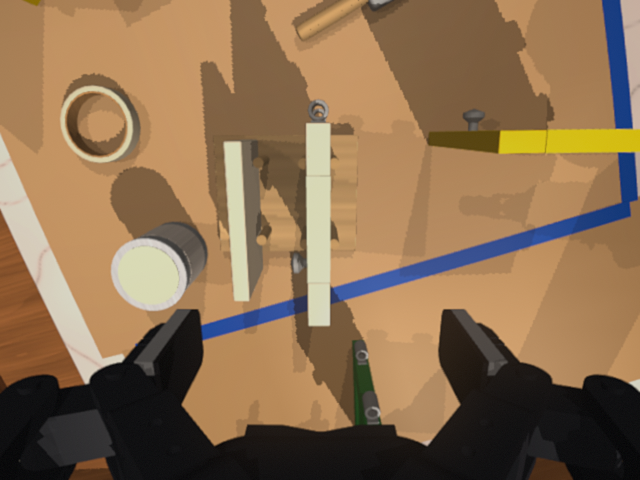

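The wrist view shows the door edge-on from (318,125) to (318,325), centred between the fingers, with the socket at (318,110). The drawer front is at (240,220) and the green look-alike is beyond at (367,390). Next I descend and grip.

Call:
jog_arm([
  {"grip": -1,"translation": [-0.0025,-0.0015,0.03],"twist": [0,0,0]},
  {"grip": -1,"translation": [0,0,0.04],"twist": [0,0,0]},
  {"grip": -1,"translation": [0,0,0.04],"twist": [0,0,0]},
  {"grip": -1,"translation": [0,0,0.03],"twist": [0,0,0]},
  {"grip": -1,"translation": [0,0,0.02],"twist": [0,0,0]},
  {"grip": -1,"translation": [0,0,0.02],"twist": [0,0,0]},
  {"grip": -1,"translation": [0,0,0.016],"twist": [0,0,0]},
  {"grip": -1,"translation": [0,0,0],"twist": [0,0,0]},
])

```text
clock: 5.45
eef_pos: [508.8, 289.9, 191.8]
tcp_rot: [3.138, -0.004, -1.849]
contact_force: [-1.4, -0.1, -0.1]
opening: 0.999
```

```bash
python3 - <<'E'
from m import *
s=r.sense();print(s['eef_pos'],s['tcp_rot'],s['contact_force'])
save('wrist','w2')
slab('w2',(0,0,640,480),226,245,235)
E
```

```text
[508.82019087 289.86809713 191.76959168] [ 3.13752076 -0.00409773 -1.84909936] [-1.36168917 -0.10965101 -0.09713713]
medz 236.54409287907376 n 22928
w2 rect [502.7 261.3] [95.7 18.5] angles
[[481.1 217.6]
 [498.9 212.7]
 [524.3 305. ]
 [506.5 309.9]]
long dir deg 74.66003
```

View pics/w2.png

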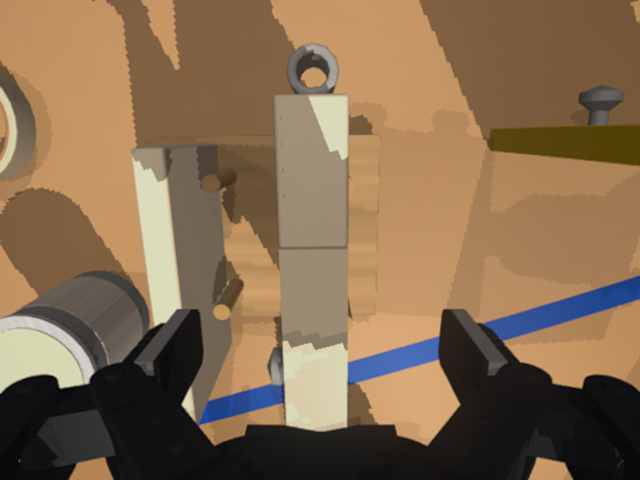

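Call:
jog_arm([
  {"grip": -1,"translation": [0,0,0],"twist": [0,0,0]},
  {"grip": -1,"translation": [0,0,0],"twist": [0,0,0]},
])

```text
clock: 5.67
eef_pos: [511.5, 291.3, 196.7]
tcp_rot: [-3.14, 0.001, -1.847]
contact_force: [0.2, 0.3, -0.3]
opening: 0.998
```

```bash
python3 - <<'E'
from m import *
s=r.sense();print(s['eef_pos'],s['tcp_rot'],s['contact_force'],s['wrist_torque'],s['qpos'],s['qvel'])
p,d,c=load('w2')
# left/right edges of door top: depth-based
for v in (110,150,200,240,300,400):
    row=d[v,230:400]; print(v,np.round(row[::10]))
E
```

```text
[511.48014472 291.34516828 196.66334143] [-3.14020898e+00  1.39809651e-03 -1.84664193e+00] [ 0.20790628  0.3424773  -0.28953438] [ 0.00131579  0.00450445 -0.04221825] [ 5.15227840e-01  3.31240044e-01  1.74830007e+00 -1.10703927e-06
  1.06008550e+00 -2.35051770e+00] [-0.00020678 -0.0066714  -0.00183625 -0.00065543 -0.00132358 -0.0075937 ]
110 [315. 316. 316. 317. 317.  95.  94.  96.  95.  94.  94.  95. 317. 317.
 316. 318. 317.]
150 [306. 306. 306. 305. 305.  98.  95.  96.  97.  97.  97.  98. 307. 307.
 306. 324. 324.]
200 [316. 316. 316. 316. 318. 100. 100. 100.  99. 100. 101. 100. 317. 318.
 316. 336. 336.]
240 [325. 325. 326. 325. 326. 102. 103. 104. 103. 102. 104. 104. 324. 325.
 326. 345. 344.]
300 [291. 338. 338. 340. 338. 338.   0. 108. 107. 108. 108. 107. 338. 338.
 339. 361. 360.]
400 [388. 386. 388. 387. 388. 388. 115. 116. 116. 116. 116. 115. 387. 388.
 387. 387. 388.]
```

```bash
cat > g.py <<'E'
from m import *
from scipy.spatial.transform import Rotation as Ro
def tool():
    s=r.sense(); return s,s['eef_pos'],Ro.from_euler('xyz',s['tcp_rot']).as_matrix()
def totool(X,p,T): return (np.atleast_2d(X)-p)@T
E
python3 - <<'E'
from g import *
s,p,T=tool(); save('wrist','w3')
mask,Q=slab('w3',(0,0,640,480),226,245,235)
q=totool(Q,p,T)
for lo in range(0,80,15):
    k=(q[:,0]>lo)&(q[:,0]<lo+15)
    if k.sum()>20: print(lo, np.percentile(q[k,1],[1,99]).round(2))
print('edge x',np.percentile(q[:,0],[0.5,99.5]))
E
```

```text
medz 234.74336603815883 n 22384
w3 rect [502.6 263.1] [100.1  18.1] angles
[[480.7 217.2]
 [498.2 212.4]
 [524.5 309.1]
 [507.  313.8]]
long dir deg 74.817635
0 [-7.77  9.91]
15 [-7.87  9.71]
30 [-7.99  9.6 ]
45 [-8.07  9.37]
60 [-8.24  9.23]
75 [-8.32  9.32]
edge x [-19.40005768  79.14951148]
```

Call:
jog_arm([
  {"grip": -1,"translation": [-0.001,0.001,0.002],"twist": [0,0,-0.008]},
  {"grip": -1,"translation": [0,0,0],"twist": [0,0,0]},
  {"grip": 1,"translation": [0,0,0],"twist": [0,0,0]},
  {"grip": 1,"translation": [0,0,0],"twist": [0,0,0]},
  {"grip": 1,"translation": [0,0,0],"twist": [0,0,0]},
  {"grip": 1,"translation": [0,0,0],"twist": [0,0,0]},
  {"grip": 1,"translation": [0,0,0],"twist": [0,0,0]},
], squeeze=80)

```text
clock: 6.3
eef_pos: [510.1, 292.2, 193.3]
tcp_rot: [-3.142, 0.0, -1.837]
contact_force: [0.5, -0.7, -0.3]
opening: 0.3
```

Call:
jog_arm([
  {"grip": 1,"translation": [0,0,0],"twist": [0,0,0]},
  {"grip": 1,"translation": [0,0,0],"twist": [0,0,0]},
  {"grip": 1,"translation": [0,0,0],"twist": [0,0,0]},
])

```text
clock: 6.55
eef_pos: [510.3, 292.3, 193.5]
tcp_rot: [-3.141, 0.0, -1.837]
contact_force: [1.6, 1.1, 1.8]
opening: 0.202
```

```bash
python3 - <<'E'
from g import *
s,p,T=tool();print(s['opening'],p,s['contact_force'],s['wrist_torque'],s['tcp_rot'])
E
```

```text
0.20184448233333008 [510.30923836 292.3333842  193.46393833] [1.58037186 1.07437699 1.81509038] [ 0.00772487 -0.12993719  0.03725557] [-3.14111698e+00  4.97057483e-04 -1.83740197e+00]
```

Gripped: opening 0.20 of 85 mm is about 17 mm, close to the 18 mm thickness. Now lifting straight up.

Call:
jog_arm([
  {"grip": 1,"translation": [0,0,-0.004],"twist": [0,0,0]},
  {"grip": 1,"translation": [0,0,-0.01],"twist": [0,0,0]},
  {"grip": 1,"translation": [0,0,-0.012],"twist": [0,0,0]},
  {"grip": 1,"translation": [0,0,-0.012],"twist": [0,0,0]},
  {"grip": 1,"translation": [0,0,-0.012],"twist": [0,0,0]},
  {"grip": 1,"translation": [0,0,-0.012],"twist": [0,0,0]},
  {"grip": 1,"translation": [0,0,-0.012],"twist": [0,0,0]},
  {"grip": 1,"translation": [0,0,-0.012],"twist": [0,0,0]},
  {"grip": 1,"translation": [0,0,-0.012],"twist": [0,0,0]},
  {"grip": 1,"translation": [0,0,-0.012],"twist": [0,0,0]},
])

```text
clock: 7.38
eef_pos: [510.0, 292.2, 304.6]
tcp_rot: [-3.141, 0.0, -1.837]
contact_force: [0.4, 0.4, -4.2]
opening: 0.202
```

```bash
python3 - <<'E'
from g import *
s,p,T=tool();print(s['opening'],p,s['contact_force'],s['wrist_torque'],s['tcp_rot'])
save('wrist','w4');save('scene','s4')
E
```

```text
0.20244750209906398 [509.9668852  292.16916236 304.63644705] [ 0.36713318  0.37302972 -4.23391792] [-0.00213443  0.03609045 -0.0012241 ] [-3.14147804e+00  1.29259539e-04 -1.83735147e+00]
```

View pics/w4.png

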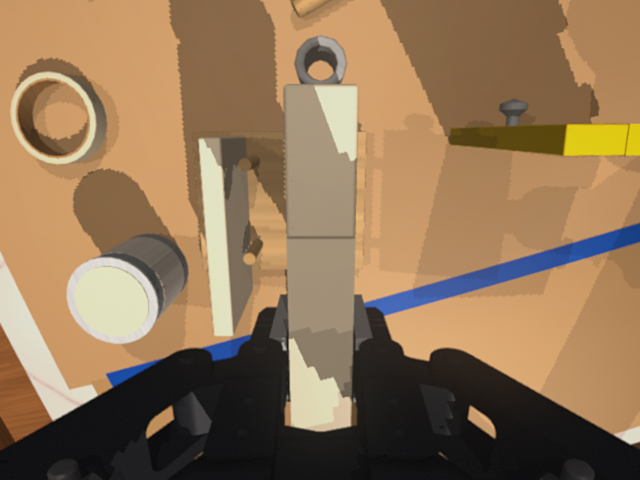

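View pics/s4.png

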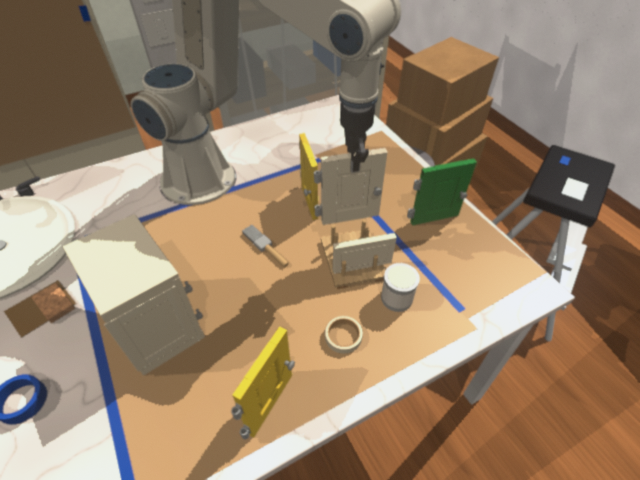

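Call:
jog_arm([
  {"grip": 1,"translation": [0,0,-0.02],"twist": [0,0,0]},
  {"grip": 1,"translation": [0,0,-0.03],"twist": [0,0,0]},
  {"grip": 1,"translation": [0,0,-0.03],"twist": [0,0,0]},
  {"grip": 1,"translation": [0,0,-0.03],"twist": [0,0,0.04]},
  {"grip": 1,"translation": [0,0,-0.03],"twist": [0,0,0.08]},
  {"grip": 1,"translation": [0,0,-0.02],"twist": [0,0,0.12]},
  {"grip": 1,"translation": [0,0,0],"twist": [0,0,0.12]},
  {"grip": 1,"translation": [0,0,0],"twist": [0,0,0.12]},
  {"grip": 1,"translation": [0,0,0],"twist": [0,0,0.12]},
  {"grip": 1,"translation": [0,0,0],"twist": [0,0,0.12]},
])

```text
clock: 8.32
eef_pos: [509.9, 292.1, 462.6]
tcp_rot: [3.141, -0.001, -2.563]
contact_force: [-0.1, -0.2, -4.8]
opening: 0.196
```

Call:
jog_arm([
  {"grip": 1,"translation": [0,0,0],"twist": [0,0,0.12]},
  {"grip": 1,"translation": [0,0,0],"twist": [0,0,0.12]},
  {"grip": 1,"translation": [0,0,0],"twist": [0,0,0.12]},
  {"grip": 1,"translation": [0,0,0],"twist": [0,0,0.12]},
  {"grip": 1,"translation": [0,0,0],"twist": [0,0,0.12]},
  {"grip": 1,"translation": [0,0,0],"twist": [0,0,0.12]},
  {"grip": 1,"translation": [0,0,0],"twist": [0,0,0.12]},
  {"grip": 1,"translation": [0,0,0],"twist": [0,0,0.12]},
  {"grip": 1,"translation": [0,0,0],"twist": [0,0,0.12]},
  {"grip": 1,"translation": [0,0,0],"twist": [0,0,0.12]},
])

```text
clock: 9.15
eef_pos: [509.9, 292.1, 462.4]
tcp_rot: [-3.14, -0.001, 2.52]
contact_force: [0.0, 0.2, -5.2]
opening: 0.199
```

Call:
jog_arm([
  {"grip": 1,"translation": [0,0,0],"twist": [0,0,0.12]},
  {"grip": 1,"translation": [0,0,0],"twist": [0,0,0.12]},
  {"grip": 1,"translation": [0,0,0],"twist": [0,0,0.12]},
  {"grip": 1,"translation": [0,0,0],"twist": [0,0,0.12]},
  {"grip": 1,"translation": [0,0,0],"twist": [0,0,0.12]},
  {"grip": 1,"translation": [0,0,0],"twist": [0,0,0.06]},
])

```text
clock: 9.65
eef_pos: [509.9, 292.1, 462.5]
tcp_rot: [-3.14, 0.0, 1.859]
contact_force: [-0.2, -0.4, -3.8]
opening: 0.202
```

Call:
jog_arm([
  {"grip": 1,"translation": [-0.02,-0.007,0],"twist": [0,0,0]},
  {"grip": 1,"translation": [-0.036,-0.0122,0],"twist": [0,0,0]},
  {"grip": 1,"translation": [-0.036,-0.0122,0],"twist": [0,0,0]},
  {"grip": 1,"translation": [-0.036,-0.0122,0],"twist": [0,0,0]},
  {"grip": 1,"translation": [-0.036,-0.0122,0],"twist": [0,0,0]},
  {"grip": 1,"translation": [-0.036,-0.0122,0],"twist": [0,0,0]},
  {"grip": 1,"translation": [-0.036,-0.0122,0],"twist": [0,0,0]},
  {"grip": 1,"translation": [-0.036,-0.0122,0],"twist": [0,0,0]},
  {"grip": 1,"translation": [-0.036,-0.0122,0],"twist": [0,0,0]},
  {"grip": 1,"translation": [-0.036,-0.0122,0],"twist": [0,0,0.06]},
])

```text
clock: 10.48
eef_pos: [497.6, -72.7, 462.9]
tcp_rot: [-3.141, -0.0, 1.807]
contact_force: [0.6, 0.7, -4.7]
opening: 0.199
```

Call:
jog_arm([
  {"grip": 1,"translation": [0,0,0],"twist": [0,0,0.12]},
  {"grip": 1,"translation": [0,0,0],"twist": [0,0,0.12]},
  {"grip": 1,"translation": [0,0,0],"twist": [0,0,0.12]},
  {"grip": 1,"translation": [0,0,0],"twist": [0,0,0.12]},
  {"grip": 1,"translation": [0,0,0],"twist": [0,0,0.12]},
  {"grip": 1,"translation": [0,0,0],"twist": [0,0,0.12]},
  {"grip": 1,"translation": [0,0,0],"twist": [0,0,0.12]},
  {"grip": 1,"translation": [0,0,0],"twist": [0,0,0.12]},
  {"grip": 1,"translation": [0,0,0],"twist": [0,0,0.12]},
  {"grip": 1,"translation": [0,0,0],"twist": [0,0,0.12]},
])

```text
clock: 11.32
eef_pos: [498.1, -70.9, 462.6]
tcp_rot: [-3.141, 0.001, 0.6]
contact_force: [0.5, 0.1, -4.4]
opening: 0.2
```

Call:
jog_arm([
  {"grip": 1,"translation": [0,0,0],"twist": [0,0,0.12]},
  {"grip": 1,"translation": [0,0,0],"twist": [0,0,0.12]},
  {"grip": 1,"translation": [0,0,0],"twist": [0,0,0.12]},
  {"grip": 1,"translation": [0,0,0],"twist": [0,0,0.12]},
  {"grip": 1,"translation": [0,0,0],"twist": [0,0,0.12]},
  {"grip": 1,"translation": [0,0,0],"twist": [0,0,0.12]},
  {"grip": 1,"translation": [0,0,0],"twist": [0,0,0.12]},
  {"grip": 1,"translation": [0,0,0],"twist": [0,0,0.12]},
  {"grip": 1,"translation": [0,0,0],"twist": [0,0,0.12]},
  {"grip": 1,"translation": [0,0,0],"twist": [0,0,0.12]},
])

```text
clock: 12.15
eef_pos: [498.1, -70.9, 462.6]
tcp_rot: [3.141, 0.001, -0.6]
contact_force: [0.5, 0.5, -5.0]
opening: 0.202
```

Call:
jog_arm([
  {"grip": 1,"translation": [0,0,0],"twist": [0,0,0.12]},
  {"grip": 1,"translation": [0,0,0],"twist": [0,0,0.12]},
  {"grip": 1,"translation": [0,0,0],"twist": [0,0,0.12]},
  {"grip": 1,"translation": [0,0,0],"twist": [0,0,0.12]},
  {"grip": 1,"translation": [0,0,0],"twist": [0,0,0.12]},
  {"grip": 1,"translation": [0,0,0.02],"twist": [0,0,0.109]},
  {"grip": 1,"translation": [0,0,0.035],"twist": [0,0,0]},
  {"grip": 1,"translation": [0,0,0.035],"twist": [0,0,0]},
  {"grip": 1,"translation": [0,0,0.035],"twist": [0,0,0]},
  {"grip": 1,"translation": [0,0,0.02],"twist": [0,0,0]},
])

```text
clock: 12.98
eef_pos: [496.1, -70.6, 314.0]
tcp_rot: [3.137, 0.002, -1.303]
contact_force: [-1.1, -0.0, -4.5]
opening: 0.203
```

Call:
jog_arm([
  {"grip": 1,"translation": [0,0,0.025],"twist": [0,0,0]},
  {"grip": 1,"translation": [0,0,0.02],"twist": [0,0,0]},
  {"grip": 1,"translation": [0,0,0.013],"twist": [0,0,0]},
  {"grip": 1,"translation": [0,0,0.005],"twist": [0,0,0]},
  {"grip": 1,"translation": [0,0,0],"twist": [0,0,0]},
  {"grip": 1,"translation": [0,0,0],"twist": [0,0,0]},
  {"grip": 1,"translation": [0,0,0],"twist": [0,0,0]},
])

```text
clock: 13.57
eef_pos: [499.0, -71.0, 256.3]
tcp_rot: [-3.14, -0.001, -1.303]
contact_force: [-0.4, -0.2, -4.2]
opening: 0.198
```

```bash
python3 - <<'E'
from g import *
s,p,T=tool();print(s['opening'],p,s['contact_force'],s['wrist_torque'],s['tcp_rot'],s['qpos'])
save('wrist','w5')
E
```

```text
0.19835766643297964 [498.99128658 -71.02000967 256.33501186] [-0.41975672 -0.18396338 -4.16390717] [-0.00865423 -0.00164775 -0.03227125] [-3.14008663e+00 -6.24298328e-04 -1.30319165e+00] [-1.44374772e-01  1.37084624e-01  1.86019040e+00  3.40593995e-05
  1.14268763e+00  2.72959862e+00]
```

View pics/w5.png

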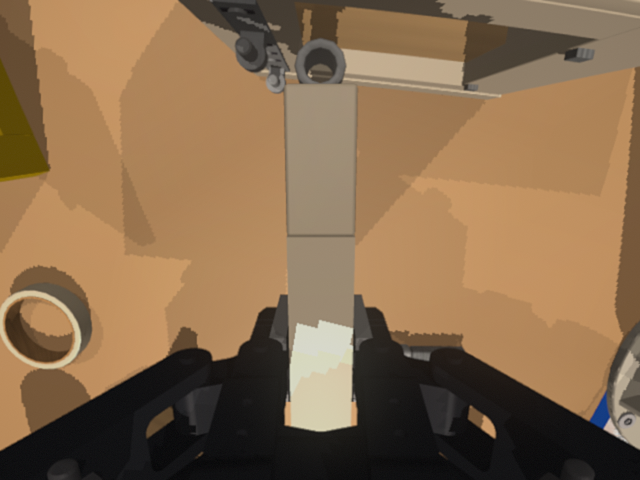

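The view shows the upper socket ring at (320,63), the upper pintle near (249,48) and the lower one near (274,82). Zooming in to measure.

```bash
python3 - <<'E'
from g import *
p,d,c=load('w5')
a=p[0:100,210:370,::-1]
cv2.imwrite('pics/w5z.png',cv2.resize(a,None,fx=5,fy=5,interpolation=cv2.INTER_CUBIC))
for v in range(25,100,6): print(v,d[v,225:355:7].astype(int))
E
```

```text
25 [199 189 188 187 185 185 188 190 190 190 227 308 309 308 308 309 308 309
 309]
31 [211 210 201 200 199 199 198 203 202 201 231 311 309   0 309 309 309 310
 310]
37 [227 224 181 199 199 199 209 216 213 212 235 310 311 312 310 312 311 311
 311]
43 [244 242 180 180 197 198 223 222 228 227 239 301 127 127 126 126 312 312
 310]
49 [362 259 181 181 185 199 243 239 248 245 246 126 128 127 128 126 127 313
 314]
55 [365 365 200 186 190 200 208 258 260 265 263 127 129 136 137 131 129 314
 314]
61 [365 364 200 200 201 200 209 271 278 288 129 128 139 146 146 140 128 127
 316]
67 [367 367 368 201 202 204 310 306 303 314 128 128 150 317 316 150 128 128
 316]
73 [368 369 367 368 368 353 350 309 311 342 341 130 340 335 333 328 128 129
 318]
79 [370 369 370 370 369 370 308 292 310 369 369 129 131 356 353 128 129 343
 342]
85 [370 371 370 370 372 372 310 300 312  96  95  95  95  95  96  96  96  94
  95]
91 [372 373 372 373 372 372 374 313 318  96  95  95  95  95  96  96  95  95
  95]
97 [375 375 375 374 374 374 374 372 374  95  96  96  95  96  96  94  97  95
  96]
```

View pics/w5z.png

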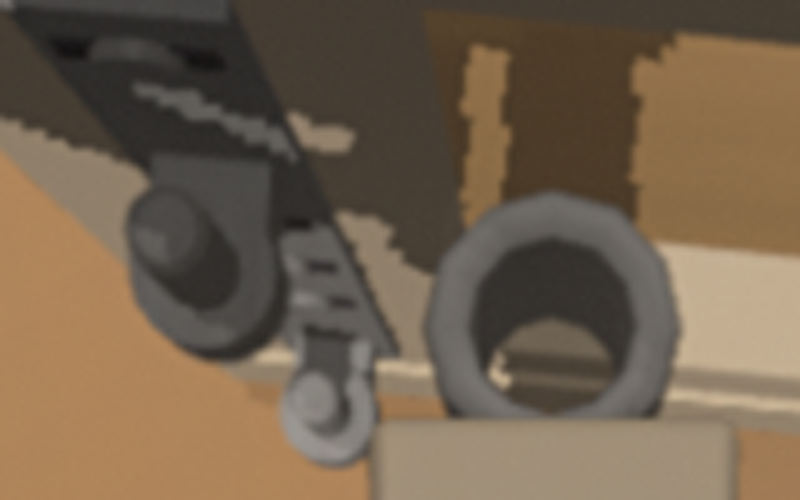

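```bash
cat > fit.py <<'E'
from g import *
def grab(fn,box,zlo,zhi,zp,p,T):
    _,d,c=load(fn); x0,y0,x1,y1=box
    v,u=np.mgrid[y0:y1,x0:x1]; uv=np.c_[u.ravel(),v.ravel()]; dd=d[y0:y1,x0:x1].ravel()
    P=pts(c,uv,dd); m=(dd>0)&(P[:,2]>zlo)&(P[:,2]<zhi)
    Q=plane(c,uv[m],zp); 
    (cx,cy),R=cv2.minEnclosingCircle(Q[:,:2].astype(np.float32))
    print('n',m.sum(),'medz',np.median(P[m,2]).round(1),'circle',round(cx,1),round(cy,1),'R',round(R,2),'centroid',Q[:,:2].mean(0).round(1),'depthcentroid',P[m].mean(0).round(1))
    return uv[m],Q
E
python3 - <<'E'
from fit import *
s,p,T=tool()
print('sock');grab('w5',(290,30,350,82),257,266,260.8,p,T)
print('uptip');grab('w5',(230,30,275,80),196,206,200,p,T)
print('upsh');grab('w5',(230,30,275,80),174,186,180,p,T)
print('lotip');grab('w5',(260,65,290,95),82,90,85,p,T)
print('losh');grab('w5',(260,65,290,95),60,71,65,p,T)
E
```

```text
sock
n 1067 medz 258.9 circle 522.2 -157.5 R 8.35 centroid [ 522.7 -159.3] depthcentroid [ 522.8 -159.6  258.9]
uptip
n 270 medz 199.6 circle 561.1 -165.5 R 4.23 centroid [ 561.1 -165.6] depthcentroid [ 561.2 -165.6  199.4]
upsh
n 793 medz 179.3 circle 560.5 -169.5 R 11.89 centroid [ 559.9 -168.3] depthcentroid [ 560.1 -168.4  179.1]
lotip
n 96 medz 84.5 circle 561.3 -165.6 R 4.08 centroid [ 561.2 -165.7] depthcentroid [ 561.3 -165.8   84.5]
losh
n 309 medz 64.5 circle 559.6 -169.9 R 12.22 centroid [ 560.9 -168.8] depthcentroid [ 560.9 -168.8   64.6]
```

```bash
python3 - <<'E'
from fit import *
from scipy.optimize import least_squares
s,p,T=tool()
uv,Q=grab('w5',(290,25,350,84),255.5,263,259.2,p,T)
# outer boundary: convex hull pts excluding door side
h=cv2.convexHull(Q[:,:2].astype(np.float32))[:,0]
tx=T[:2,0]; cen=np.array([522.3,-157.5])
h=h[(h-cen)@tx>-2]
f=least_squares(lambda a:np.hypot(*(h-a[:2]).T)-a[2],[*cen,8.5]);print(f.x,len(h))
S=f.x[:2]; X=np.array([561.1,-165.5])
D=X-S; print('world',D,'tool',totool([[*(p[:2]+D),p[2]]],p,T).round(1))
q=totool([[*S,259.2]],p,T);print('socket in tool',q)
# door plan direction in tool frame
mask,Q=slab('w5',(250,60,400,480),290,304,297)
q=totool(Q,p,T)
for lo in range(0,80,15):
    k=(q[:,0]>lo)&(q[:,0]<lo+15); print(lo, np.percentile(q[k,1],[1,99]).round(2))
print('edge',np.percentile(q[:,0],99.5))
E
```

```text
n 1189 medz 258.9 circle 522.3 -157.7 R 8.46 centroid [ 522.6 -159.1] depthcentroid [ 522.6 -159.2  258.8]
[ 522.28532118 -157.59542429    8.38486423] 16
world [38.81467882 -7.90457571] tool [[ 17.9 -35.3   0.1]]
socket in tool [[89.63693313  0.44667169 -2.72411331]]
medz 297.02138124895134 n 25669
w5 rect [509.5 -99.7] [42.3 98.7] angles
[[ 468.5  -65. ]
 [ 512.6 -153.3]
 [ 550.4 -134.4]
 [ 506.4  -46.1]]
long dir deg -63.474087
0 [-18.69  21.99]
15 [-8.22  9.43]
30 [-8.17  9.38]
45 [-8.13  9.28]
60 [-8.18  9.33]
75 [-8.13  9.34]
edge 79.50815490007633
```

Call:
jog_arm([
  {"grip": 1,"translation": [0.003,-0.008,0],"twist": [0,0,0]},
  {"grip": 1,"translation": [0.006,-0.0115,0],"twist": [0,0,0]},
  {"grip": 1,"translation": [0.006,-0.0105,0],"twist": [0,0,0]},
  {"grip": 1,"translation": [0.0029,-0.0053,0.005],"twist": [0,0,0]},
  {"grip": 1,"translation": [0,0,0.008],"twist": [0,0,0]},
  {"grip": 1,"translation": [0,0,0.004],"twist": [0,0,0]},
  {"grip": 1,"translation": [0,0,0],"twist": [0,0,0]},
  {"grip": 1,"translation": [0,0,0],"twist": [0,0,0]},
  {"grip": 1,"translation": [0,0,0],"twist": [0,0,0]},
])

```text
clock: 14.37
eef_pos: [536.7, -78.8, 238.2]
tcp_rot: [3.141, 0.0, -1.303]
contact_force: [-0.1, -0.1, -4.7]
opening: 0.198
```

```bash
python3 - <<'E'
from fit import *
s,p,T=tool();print(s['opening'],p,s['contact_force'],s['wrist_torque'],s['tcp_rot'])
q,d,c=save('wrist','w6')
a=q[20:110,250:390,::-1]
cv2.imwrite('pics/w6z.png',cv2.resize(a,None,fx=5.5,fy=5.5,interpolation=cv2.INTER_CUBIC))
for v in range(35,95,4): print(v,d[v,290:355:5].astype(int))
E
```

```text
0.19773011348895125 [536.69067642 -78.76425398 238.22284931] [-0.12657695 -0.06873501 -4.69778254] [0.01554912 0.00757299 0.00133366] [ 3.14122642e+00  1.92485102e-04 -1.30318990e+00]
35 [148 140 140 140 141 140 141 140 140 139 139 140 139]
39 [155 145 144 143 141 141 127 142 141 141 141 146 145]
43 [162 161 152 127 126 126 127 126 127 128 146 155 150]
47 [170 170 159 126 127 126 127 127 127 126 153 161 159]
51 [179 176 127 126 128 130 132 130 128 126 126 168 166]
55 [188 186 127 127 131 135 138 136 132 128 127 176 175]
59 [198 196 129 129 136 142 144 142 137 129 128 185 184]
63 [209 128 128 130 143 149 152 148 142 131 128 128 194]
67 [221 129 128 137 151 188 186 187 151 137 129 128 205]
71 [241 239 128 130 184 168 168 184 187 129 129 222 221]
75 [258 255 130 128 168 167 167 168 186 130 128 236 234]
79 [278 275 129 130 129 167 167 168 129 129 129 252 303]
83 [299 297 135 130 129 129 130 130 130 129 134 271 303]
87 [96 95 94 95 95 96 96 95 96 95 95 95 94]
91 [96 95 96 96 96 96 95 96 97 95 96 96 95]
```

View pics/w6z.png

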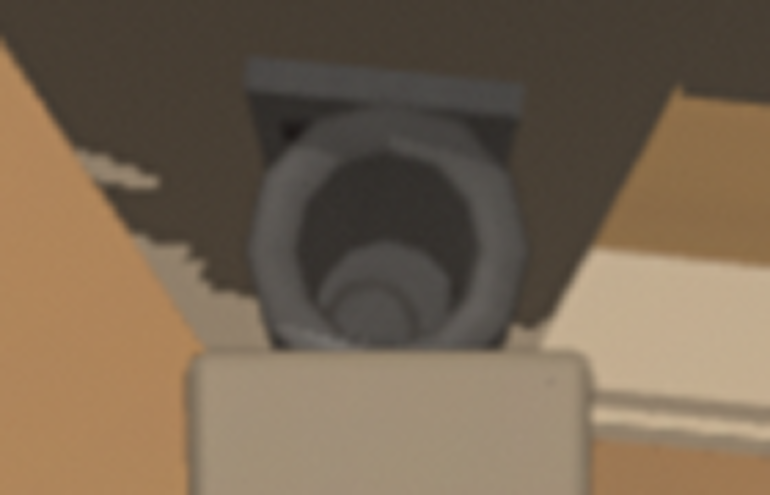

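The wrist view now looks down through the bore onto the pintle tip: tip centre at about (317.8,77.3), socket ring centred at column 320.5.

```bash
python3 - <<'E'
from fit import *
from scipy.optimize import least_squares
s,p,T=tool()
p,d,c=load('w6'); e=r.sense()['eef_pos']
zs=e[2]+2.7
uv,Q=grab('w6',(290,25,350,85),zs-4,zs+4,zs,e,T)
h=cv2.convexHull(Q[:,:2].astype(np.float32))[:,0]; tx=T[:2,0]; cen=h.mean(0)
h=h[(h-cen)@tx>-2]
f=least_squares(lambda a:np.hypot(*(h-a[:2]).T)-8.5,cen);S=f.x;print('outer',S)
f=least_squares(lambda a:np.hypot(*(h-a[:2]).T)-a[2],[*S,8.5]);print('outer free',f.x)
pin=plane(c,[[317.8,77.3]],200)[0];print('pin',pin)
uvp,Qp=grab('w6',(295,60,345,83),196,206,200,e,T)
for P in (pin[:2],):
    D=P-S; print('need tool',totool([[*(e[:2]+D),e[2]]],e,T).round(2))
# bore left/right at top ring at several rows via depth
for v in (55,59,63,67):
    row=d[v]; k=[u for u in range(295,350) if abs(pts(c,[[u,v]],row[u])[0,2]-zs)<2.5]
    print(v,k[0],k[-1],[ (a,b) for a,b in zip(k,k[1:]) if b-a>2])
E
```

```text
n 1208 medz 240.8 circle 559.8 -169.2 R 11.7 centroid [ 560.5 -167. ] depthcentroid [ 560.5 -167.1  240.7]
outer [ 560.3089875 -167.7961165]
outer free [ 560.30524217 -168.69227215    9.37331409]
pin [ 561.54731767 -166.82772648  200.        ]
n 157 medz 199.9 circle 561.6 -166.7 R 3.72 centroid [ 561.6 -167.3] depthcentroid [ 561.7 -167.3  199.8]
need tool [[-0.61 -1.45  0.  ]]
55 297 343 [(308, 332)]
59 296 344 [(306, 335)]
63 295 345 [(305, 336)]
67 295 345 [(304, 336)]
```

```bash
python3 - <<'E'
from fit import *
s,e,T=tool()
p,d,c=load('w6'); zs=e[2]+2.7
# ring in pixel; columns centre 320.2 ; predicted socket pos
S=e+T@np.array([89.64,0.45,-2.7]); print('pred sock',S, proj(c,S))
pin=plane(c,[[317.8,77.3]],200)[0]
print('pin tool',totool(pin,e,T),'sock lateral', totool(plane(c,[[320.2,65]],zs),e,T))
for nm,P in (('w5',np.array([561.1,-165.5,200])),('w6',pin)): print(nm,(totool(P,e,T)-[89.64,.45,0]).round(2))
# top edge of ring via gray image
g=cv2.cvtColor(p,cv2.COLOR_RGB2GRAY); print(g[30:90,320])
print(g[63,288:352])
E
```

```text
pred sock [ 560.16734334 -165.36384152  241.16522466] [[319.95740924  65.8580193 ]]
pin tool [[91.41488863 -0.48941849 38.46540141]] sock lateral [[89.90285771  0.52870129 -2.69607388]]
w5 [[ 0.38 -0.86 38.47]]
w6 [[ 1.77 -0.94 38.47]]
[ 63  62  66  74  75  75  74  72  66  67  69  70  69  70  71  69  68  58
  50  48  48  49  48  49  48  50  48  48  50  50  50  50  51  57  71  77
  78  79  77  77  75  70  69  73  77  79  79  79  77  78  77  74  72  93
 129 140 142 145 146 146]
[66 66 67 65 67 63 63 70 82 87 89 87 84 84 79 72 58 49 50 49 51 51 50 49
 51 49 49 50 50 51 54 57 57 55 55 51 50 49 48 50 50 49 50 50 50 52 53 54
 64 80 86 88 87 84 82 79 75 67 64 66 66 66 66 66]
```

Call:
jog_arm([
  {"grip": 1,"translation": [0.0008,-0.0009,0],"twist": [0,0,0]},
  {"grip": 1,"translation": [0,0,0.004],"twist": [0,0,0]},
  {"grip": 1,"translation": [0,0,0.004],"twist": [0,0,0]},
  {"grip": 1,"translation": [0,0,0.002],"twist": [0,0,0]},
  {"grip": 1,"translation": [0,0,0],"twist": [0,0,0]},
  {"grip": 1,"translation": [0,0,0],"twist": [0,0,0]},
])

```text
clock: 14.92
eef_pos: [538.0, -79.3, 228.0]
tcp_rot: [3.141, 0.0, -1.303]
contact_force: [0.2, -0.0, -5.3]
opening: 0.2
```

```bash
python3 - <<'E'
from fit import *
s,e,T=tool();print(e,s['contact_force'],s['wrist_torque'],s['tcp_rot'])
q,d,c=save('wrist','w7')
a=q[20:110,250:390,::-1]
cv2.imwrite('pics/w7z.png',cv2.resize(a,None,fx=5.5,fy=5.5,interpolation=cv2.INTER_CUBIC))
E
```

```text
[537.95980341 -79.34092905 227.99996129] [ 0.20464753 -0.02057541 -5.25857689] [-0.01467587 -0.03126116 -0.028379  ] [ 3.14104681e+00  2.47097957e-04 -1.30313111e+00]
```

View pics/w7z.png

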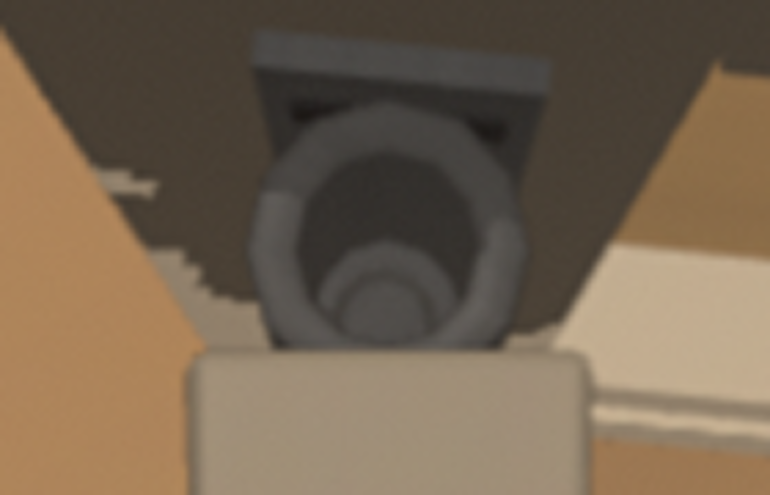

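The tip now sits centred in the lower lip of the bore, both at crop column 387. Lowering gently and watching the force.

Call:
jog_arm([
  {"grip": 1,"translation": [-0.0003,0,0.002],"twist": [0,0,0]},
  {"grip": 1,"translation": [0,0,0.002],"twist": [0,0,0]},
  {"grip": 1,"translation": [0,0,0.002],"twist": [0,0,0]},
  {"grip": 1,"translation": [0,0,0],"twist": [0,0,0]},
  {"grip": 1,"translation": [0,0,0],"twist": [0,0,0]},
])

```text
clock: 15.38
eef_pos: [538.1, -79.3, 222.1]
tcp_rot: [3.141, -0.0, -1.303]
contact_force: [-0.1, -1.2, -5.4]
opening: 0.199
```

Call:
jog_arm([
  {"grip": 1,"translation": [0,0,0.002],"twist": [0,0,0]},
  {"grip": 1,"translation": [0,0,0.002],"twist": [0,0,0]},
  {"grip": 1,"translation": [0,0,0],"twist": [0,0,0]},
  {"grip": 1,"translation": [0,0,0],"twist": [0,0,0]},
])

```text
clock: 15.72
eef_pos: [538.1, -79.3, 218.1]
tcp_rot: [3.141, -0.0, -1.303]
contact_force: [-0.6, -1.7, -5.3]
opening: 0.202
```

```bash
python3 - <<'E'
from fit import *
s,e,T=tool();print(e,s['contact_force'],s['wrist_torque'],s['tcp_rot'])
q,d,c=save('wrist','w8')
a=q[20:110,250:390,::-1]
cv2.imwrite('pics/w8z.png',cv2.resize(a,None,fx=5.5,fy=5.5,interpolation=cv2.INTER_CUBIC))
E
```

```text
[538.06425827 -79.25960525 218.11558087] [-0.58079485 -1.74488659 -5.29542875] [-0.48189863 -0.27842257  0.04358734] [ 3.14143701e+00 -2.27730741e-04 -1.30313114e+00]
```

View pics/w8z.png

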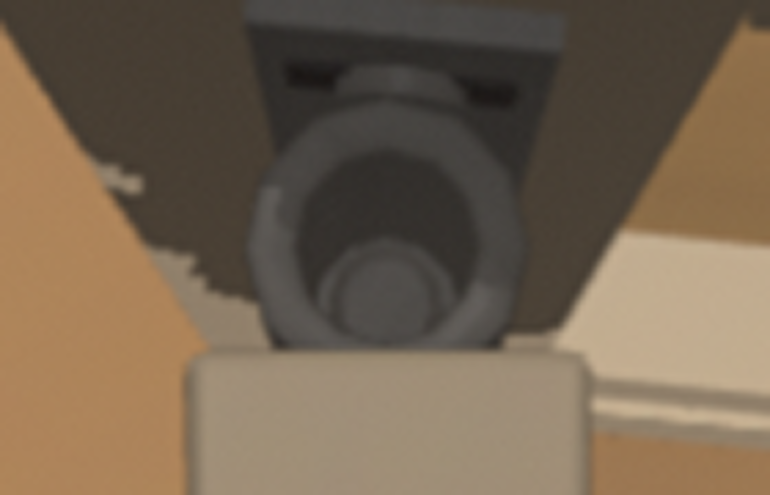

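The pin is inside the bore, with about 1.7 N of light side contact pulling towards the cabinet. I'll shift +0.5 mm along tool x and continue down.

Call:
jog_arm([
  {"grip": 1,"translation": [0.0006,0,0],"twist": [0,0,0]},
  {"grip": 1,"translation": [0,0,0.002],"twist": [0,0,0]},
  {"grip": 1,"translation": [0,0,0.002],"twist": [0,0,0]},
  {"grip": 1,"translation": [0,0,0],"twist": [0,0,0]},
  {"grip": 1,"translation": [0,0,0],"twist": [0,0,0]},
])

```text
clock: 16.18
eef_pos: [538.1, -79.6, 214.0]
tcp_rot: [3.141, 0.0, -1.303]
contact_force: [0.1, -1.2, -4.4]
opening: 0.199
```

```bash
python3 - <<'E'
from fit import *
s,e,T=tool();print(e,s['contact_force'],s['wrist_torque'],s['tcp_rot'])
E
```

```text
[538.06266707 -79.63909853 214.04437687] [ 0.11344411 -1.19279792 -4.40270936] [-0.17892185 -0.06958206 -0.02683864] [ 3.14115180e+00  2.27744415e-04 -1.30319893e+00]
```

Call:
jog_arm([
  {"grip": 1,"translation": [0.0004,0,0.002],"twist": [0,0,0]},
  {"grip": 1,"translation": [0,0,0.002],"twist": [0,0,0]},
  {"grip": 1,"translation": [0,0,0.002],"twist": [0,0,0]},
  {"grip": 1,"translation": [0,0,0.001],"twist": [0,0,0]},
  {"grip": 1,"translation": [0,0,0],"twist": [0,0,0]},
  {"grip": 1,"translation": [0,0,0],"twist": [0,0,0]},
])

```text
clock: 16.68
eef_pos: [538.3, -80.0, 207.2]
tcp_rot: [3.141, 0.0, -1.303]
contact_force: [-0.8, 0.4, -5.3]
opening: 0.203
```

Call:
jog_arm([
  {"grip": 1,"translation": [0,0,0.0005],"twist": [0,0,0]},
  {"grip": 1,"translation": [0,0,0.0005],"twist": [0,0,0]},
  {"grip": 1,"translation": [0,0,0],"twist": [0,0,0]},
])

```text
clock: 16.93
eef_pos: [538.4, -80.0, 206.2]
tcp_rot: [-3.142, 0.0, -1.303]
contact_force: [1.6, 0.7, -4.6]
opening: 0.2
```

Call:
jog_arm([
  {"grip": 1,"translation": [0,0,0.0005],"twist": [0,0,0]},
  {"grip": 1,"translation": [0,0,0.0005],"twist": [0,0,0]},
  {"grip": 1,"translation": [0,0,0],"twist": [0,0,0]},
])

```text
clock: 17.18
eef_pos: [538.4, -80.0, 205.2]
tcp_rot: [-3.142, 0.0, -1.303]
contact_force: [-0.2, 0.7, -4.6]
opening: 0.201
```

Call:
jog_arm([
  {"grip": 1,"translation": [0,0,0.0005],"twist": [0,0,0]},
  {"grip": 1,"translation": [0,0,0],"twist": [0,0,0]},
])

```text
clock: 17.35
eef_pos: [538.4, -79.9, 205.0]
tcp_rot: [-3.141, 0.0, -1.303]
contact_force: [-1.3, 1.9, -1.8]
opening: 0.201
```

Call:
jog_arm([
  {"grip": 1,"translation": [0,0,0.0005],"twist": [0,0,0]},
  {"grip": 1,"translation": [0,0,0],"twist": [0,0,0]},
  {"grip": 1,"translation": [0,0,0],"twist": [0,0,0]},
])

```text
clock: 17.6
eef_pos: [538.5, -79.9, 204.8]
tcp_rot: [-3.141, 0.0, -1.303]
contact_force: [-3.6, 3.6, 3.9]
opening: 0.199
```

```bash
python3 - <<'E'
from fit import *
s,e,T=tool();print(e,s['contact_force'],s['wrist_torque'],s['tcp_rot'])
save('wrist','w9');p,d,c=save('scene','s9')
cv2.imwrite('pics/s9z.png',cv2.resize(p[130:400,40:340,::-1],None,fx=2.2,fy=2.2,interpolation=cv2.INTER_CUBIC))
mask,Q=slab('w9',(250,60,400,300),235,256,245)
E
```

```text
[538.51234898 -79.86431884 204.78217755] [-3.6096909   3.62326051  3.92701089] [ 0.30513652  0.39940505 -0.1870612 ] [-3.14101146e+00  1.18913975e-04 -1.30323992e+00]
medz 245.18445406632918 n 15125
w9 rect [ 551.6 -130.3] [18.1 55.4] angles
[[ 535.6 -106. ]
 [ 550.2 -159.4]
 [ 567.7 -154.6]
 [ 553.  -101.2]]
long dir deg -74.67802
```

View pics/s9z.png

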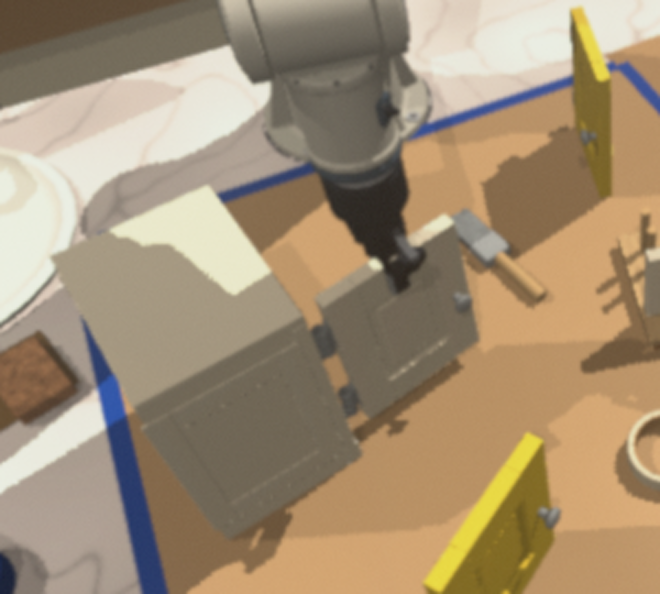

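View pics/w9.png

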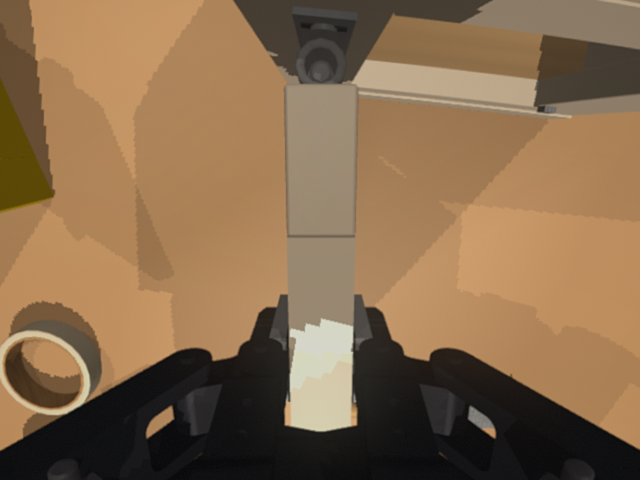

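The door top reads 245.2 mm, which is exactly the hung height, and the shoulders now carry the weight: Fz went from −5 to +4 N. Both sockets look down on their pintles. Releasing.

Call:
jog_arm([
  {"grip": 0.3,"translation": [0,0,0],"twist": [0,0,0]},
  {"grip": 0.2,"translation": [0,0,0],"twist": [0,0,0]},
  {"grip": 0,"translation": [0,0,0],"twist": [0,0,0]},
  {"grip": -0.2,"translation": [0,0,0],"twist": [0,0,0]},
  {"grip": -0.2,"translation": [0,0,0],"twist": [0,0,0]},
  {"grip": -0.2,"translation": [0,0,0],"twist": [0,0,0]},
])

```text
clock: 18.2
eef_pos: [538.4, -80.2, 204.2]
tcp_rot: [-3.142, -0.0, -1.303]
contact_force: [-0.0, 0.1, -0.3]
opening: 0.597
```

```bash
python3 - <<'E'
from fit import *
s,e,T=tool();print(e,s['contact_force'],s['wrist_torque'],s['opening'])
save('wrist','w10')
mask,Q=slab('w10',(250,60,400,300),235,256,245)
E
```

```text
[538.38756009 -80.16263683 204.23737521] [-0.03501147  0.08391072 -0.28608154] [ 0.01351011 -0.00636935  0.00400662] 0.596961301107465
medz 244.00574985066805 n 13618
w10 rect [ 551.  -128.5] [17.8 50.8] angles
[[ 535.6 -106.5]
 [ 549.2 -155.4]
 [ 566.4 -150.6]
 [ 552.7 -101.7]]
long dir deg -74.411674
```

View pics/w10.png

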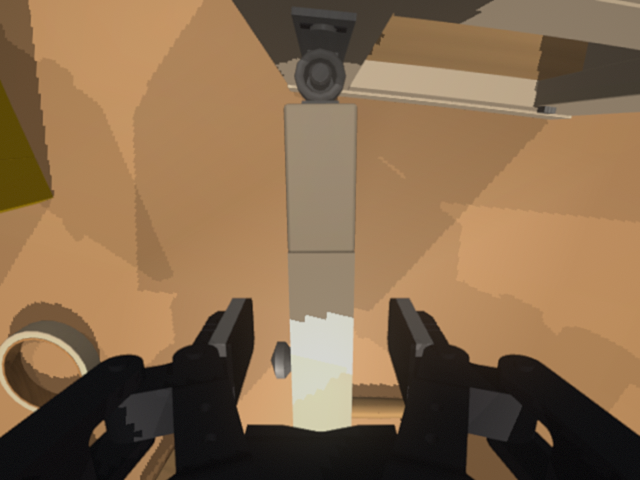

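Released. The door hangs with slight sag in the loose bores (the edge tipped about 4 mm at the top) and the wrist force is zero. Now up, round to the outside, and shut the fingers.

Call:
jog_arm([
  {"grip": -0.2,"translation": [0,0,-0.015],"twist": [0,0,0]},
  {"grip": -0.2,"translation": [0,0,-0.03],"twist": [0,0,0]},
  {"grip": -0.2,"translation": [0,0,-0.035],"twist": [0,0,0]},
  {"grip": 0.5,"translation": [0,0,0],"twist": [0,0,0]},
  {"grip": 1,"translation": [-0.02,-0.03,0],"twist": [0,0,0]},
  {"grip": 1,"translation": [-0.015,-0.03,0],"twist": [0,0,0]},
  {"grip": 1,"translation": [0,0,0],"twist": [0,0,0]},
  {"grip": 1,"translation": [0,0,0],"twist": [0,0,0]},
  {"grip": 1,"translation": [0,0,0],"twist": [0,0,0]},
], squeeze=20)

```text
clock: 19.0
eef_pos: [586.5, -30.5, 283.8]
tcp_rot: [3.141, -0.0, -1.303]
contact_force: [-0.3, -0.0, -0.7]
opening: 0.002
```

```bash
python3 - <<'E'
from fit import *
s,e,T=tool();print(e,s['contact_force'],s['opening'],s['tcp_rot'])
save('wrist','w11')
mask,Q=slab('w11',(250,40,500,430),230,256,243)
q=totool(Q,e,T)
for lo in range(-60,110,20):
    k=(q[:,0]>lo)&(q[:,0]<lo+20)
    if k.sum()>30: print(lo,np.percentile(q[k,1],[1,50,99]).round(1))
print(totool([561.3,-166,200],e,T))
E
```

```text
[586.54056585 -30.49266491 283.79980433] [-0.28524099 -0.02190481 -0.74427173] 0.0020474569819508653 [ 3.14052918e+00 -1.27445119e-05 -1.30251780e+00]
medz 243.03003738083402 n 14216
w11 rect [537.9 -76.7] [ 22.3 151.8] angles
[[ 506.8   -6.6]
 [ 547.6 -152.8]
 [ 569.1 -146.8]
 [ 528.3   -0.6]]
long dir deg -74.41691
-60 [62.  66.8 69.2]
-40 [48.8 59.4 69.2]
-20 [48.7 59.1 69.4]
0 [49.  59.3 69.6]
20 [48.7 59.2 69.8]
40 [48.4 59.  69.6]
60 [48.4 59.  69.7]
80 [48.3 58.9 69.4]
100 [48.5 59.  69.5]
[[123.96841969  60.1677133   83.86541856]]
```

View pics/w11.png

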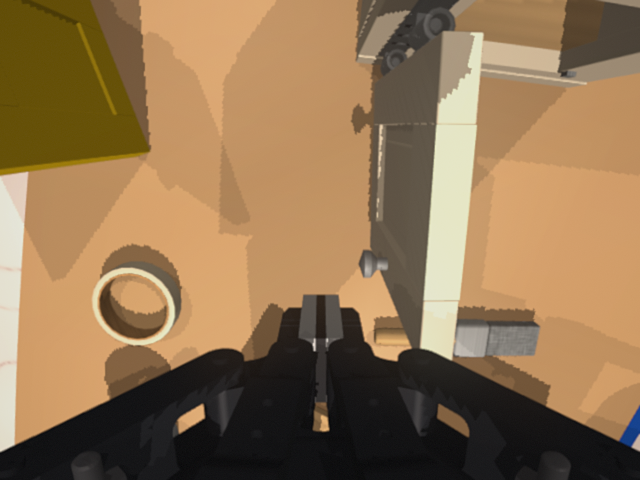

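The wrist view shows the shut fingers at (320,320), outside the door. The door's outer face runs from (375,90) to (415,350), about 49 mm away in tool +y, with the knob at (368,264). Next I lower beside the free end and start the push.

Call:
jog_arm([
  {"grip": 1,"translation": [0,0,0.03],"twist": [0,0,0]},
  {"grip": 1,"translation": [0,0,0.03],"twist": [0,0,0]},
  {"grip": 1,"translation": [0,0.01,0.008],"twist": [0,0,0]},
  {"grip": 1,"translation": [0,0.01,0],"twist": [0,0,0]},
  {"grip": 1,"translation": [0,0.005,0],"twist": [0,0,0]},
  {"grip": 1,"translation": [0,0.003,0],"twist": [0,0,0]},
  {"grip": 1,"translation": [0,0.003,0],"twist": [0,0,0]},
  {"grip": 1,"translation": [0,0,0],"twist": [0,0,0]},
])

```text
clock: 19.72
eef_pos: [557.3, -39.0, 217.6]
tcp_rot: [-3.14, -0.001, -1.304]
contact_force: [0.1, -0.9, -0.5]
opening: 0.002
```

```bash
cat > look.py <<'E'
import sys
from fit import *
s,e,T=tool();print(e,s['contact_force'],s['opening'],s['tcp_rot'])
save('wrist',sys.argv[1])
mask,Q=slab(sys.argv[1],(250,20,600,430),235,253,243)
q=totool(Q,e,T)
for lo in range(0,110,20):
    k=(q[:,0]>lo)&(q[:,0]<lo+20)
    if k.sum()>30: print(lo,np.percentile(q[k,1],[1,50,99]).round(1))
print(totool([561.3,-166,200],e,T))
E
python3 look.py w12
```

```text
[557.3259493 -38.9620871 217.6434932] [ 0.05226399 -0.9215632  -0.54772646] 0.0016474378981331927 [-3.13956878e+00 -7.48748197e-04 -1.30353144e+00]
medz 243.16362083896595 n 21686
w12 rect [541.7 -92. ] [ 19.8 101.6] angles
[[ 518.3  -45.9]
 [ 546.1 -143.6]
 [ 565.2 -138.2]
 [ 537.4  -40.5]]
long dir deg -74.13497
0 [19.8 29.  38.4]
20 [19.7 29.  38.4]
40 [19.6 29.  38.5]
60 [19.4 28.8 38.4]
80 [19.3 28.8 38.2]
[[123.56394376  29.75287965  17.67583663]]
```

View pics/w12.png

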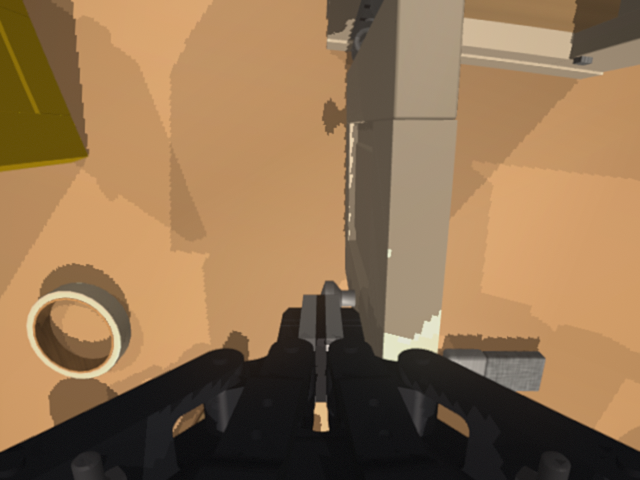

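Call:
jog_arm([
  {"grip": 1,"translation": [0,0.002,0],"twist": [0,0,0]},
  {"grip": 1,"translation": [0,0.002,0],"twist": [0,0,0]},
  {"grip": 1,"translation": [0,0.002,0],"twist": [0,0,0]},
  {"grip": 1,"translation": [-0.0003,0.002,0],"twist": [0,0,-0.015]},
  {"grip": 1,"translation": [-0.0007,0.0037,0],"twist": [0,0,-0.03]},
  {"grip": 1,"translation": [-0.0007,0.0037,0],"twist": [0,0,-0.03]},
  {"grip": 1,"translation": [-0.0007,0.0037,0],"twist": [0,0,-0.03]},
  {"grip": 1,"translation": [-0.0007,0.0037,0],"twist": [0,0,-0.03]},
])

```text
clock: 20.43
eef_pos: [534.1, -42.6, 216.2]
tcp_rot: [3.141, 0.0, -1.166]
contact_force: [-0.8, 0.3, 0.8]
opening: -0.001
```

```bash
python3 look.py w13
```

```text
[534.08311294 -42.57928242 216.21988148] [-0.75382615  0.32246471  0.78975753] -0.0013538381272461882 [ 3.14148852e+00  4.40092586e-05 -1.16581978e+00]
medz 243.3383154412027 n 23356
w13 rect [535.9 -95.2] [ 45.4 100.4] angles
[[ 503.2  -50.9]
 [ 524.3 -149. ]
 [ 568.7 -139.5]
 [ 547.6  -41.3]]
long dir deg -77.88049
0 [-11.4  18.8  32.6]
20 [14.5 23.7 32.9]
40 [14.6 23.8 33.2]
60 [14.8 24.1 33.4]
80 [14.7 24.  33.4]
[[124.16150895  23.6103718   16.21687586]]
```

The door is following: its face is at tool y 14.5 mm, touching the finger, at under 1 N. Continuing.

Call:
jog_arm([
  {"grip": 1,"translation": [-0.0009,0.005,0],"twist": [0,0,-0.04]},
  {"grip": 1,"translation": [-0.0009,0.005,0],"twist": [0,0,-0.04]},
  {"grip": 1,"translation": [-0.0009,0.005,0],"twist": [0,0,-0.04]},
  {"grip": 1,"translation": [-0.0009,0.005,0],"twist": [0,0,-0.04]},
  {"grip": 1,"translation": [-0.0009,0.005,0],"twist": [0,0,-0.04]},
  {"grip": 1,"translation": [-0.0009,0.005,0],"twist": [0,0,-0.04]},
  {"grip": 1,"translation": [-0.0009,0.005,0],"twist": [0,0,-0.04]},
  {"grip": 1,"translation": [-0.0009,0.005,0],"twist": [0,0,-0.04]},
  {"grip": 1,"translation": [-0.0009,0.005,0],"twist": [0,0,-0.04]},
  {"grip": 1,"translation": [-0.0009,0.005,0],"twist": [0,0,-0.04]},
])

```text
clock: 21.32
eef_pos: [487.8, -62.5, 216.3]
tcp_rot: [-3.141, -0.0, -0.766]
contact_force: [0.6, 0.5, 0.5]
opening: 0.003
```

```bash
python3 look.py w14
```

```text
[487.83053097 -62.48217036 216.30679669] [0.57975637 0.52391836 0.54470487] 0.0032842184084492135 [-3.14146988e+00 -6.50955095e-05 -7.66252092e-01]
medz 243.34886615762832 n 23404
w14 rect [ 509.9 -110. ] [ 45.5 100.6] angles
[[ 462.4  -81.9]
 [ 520.1 -164.2]
 [ 557.4 -138.1]
 [ 499.6  -55.8]]
long dir deg -54.94522
0 [-11.4  18.9  32.7]
20 [14.5 23.8 33.1]
40 [14.8 24.1 33.5]
60 [15.  24.4 33.8]
80 [15.1 24.4 33.8]
[[124.71814059  23.64147193  16.31201287]]
```

Call:
jog_arm([
  {"grip": 1,"translation": [-0.0009,0.005,0],"twist": [0,0,-0.04]},
  {"grip": 1,"translation": [-0.0009,0.005,0],"twist": [0,0,-0.04]},
  {"grip": 1,"translation": [-0.0009,0.005,0],"twist": [0,0,-0.04]},
  {"grip": 1,"translation": [-0.0009,0.005,0],"twist": [0,0,-0.04]},
  {"grip": 1,"translation": [-0.0009,0.005,0],"twist": [0,0,-0.04]},
  {"grip": 1,"translation": [-0.0009,0.005,0],"twist": [0,0,-0.04]},
  {"grip": 1,"translation": [-0.0009,0.005,0],"twist": [0,0,-0.04]},
  {"grip": 1,"translation": [-0.0009,0.005,0],"twist": [0,0,-0.04]},
  {"grip": 1,"translation": [-0.0007,0.0037,0],"twist": [0,0,-0.03]},
  {"grip": 1,"translation": [-0.0007,0.0037,0],"twist": [0,0,-0.03]},
])

```text
clock: 22.2
eef_pos: [454.5, -96.7, 216.3]
tcp_rot: [-3.141, -0.0, -0.388]
contact_force: [0.1, 1.1, -0.0]
opening: -0.001
```

Call:
jog_arm([
  {"grip": 1,"translation": [-0.0007,0.0037,0],"twist": [0,0,-0.03]},
  {"grip": 1,"translation": [-0.0007,0.0037,0],"twist": [0,0,-0.03]},
  {"grip": 1,"translation": [-0.0007,0.0037,0],"twist": [0,0,-0.03]},
  {"grip": 1,"translation": [-0.0006,0.0031,0],"twist": [0,0,-0.025]},
  {"grip": 1,"translation": [-0.0006,0.0031,0],"twist": [0,0,-0.025]},
  {"grip": 1,"translation": [-0.0005,0.0025,0],"twist": [0,0,-0.02]},
  {"grip": 1,"translation": [-0.0005,0.0025,0],"twist": [0,0,-0.02]},
  {"grip": 1,"translation": [-0.0005,0.0025,0],"twist": [0,0,-0.02]},
])

```text
clock: 22.87
eef_pos: [442.6, -118.8, 216.3]
tcp_rot: [-3.141, -0.0, -0.188]
contact_force: [-0.2, 0.1, 0.8]
opening: 0.001
```

```bash
python3 look.py w15; python3 - <<'E'
from h import *
save('top','t15')
E
```

```text
[ 442.63763208 -118.84026013  216.33677712] [-0.21625885  0.08686142  0.83471114] 0.0006991269460070067 [-3.14149012e+00 -2.18613963e-04 -1.88369660e-01]
medz 243.4884904724849 n 23499
w15 rect [ 487.3 -145.9] [ 45.5 100.9] angles
[[ 432.1 -148.2]
 [ 525.6 -185.8]
 [ 542.6 -143.6]
 [ 449.  -106. ]]
long dir deg -21.895142
0 [-12.2  18.1  32. ]
20 [14.  23.3 32.6]
40 [14.3 23.7 33.1]
60 [14.7 24.1 33.5]
80 [15.  24.4 33.8]
[[125.39077694  24.10676576  16.36171796]]
```

View pics/w15.png

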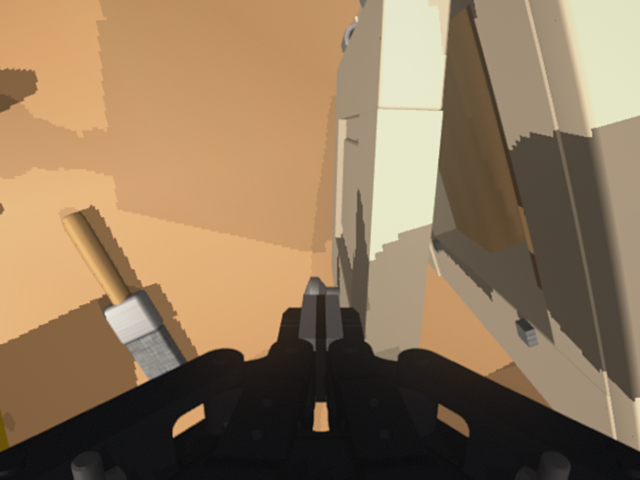

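```bash
python3 - <<'E'
from fit import *
s,e,T=tool()
_,d,c=load('w15')
v,u=np.mgrid[270:480:2,240:560:2]; uv=np.c_[u.ravel(),v.ravel()]; dd=d[v,u].ravel()
q=totool(pts(c,uv,dd),e,T); k=(dd>0)&(dd<140)&(q[:,0]<22)
q=q[k]
for lo in range(0,-110,-10):
    m=(q[:,2]<=lo)&(q[:,2]>lo-10)
    if m.sum(): print(lo,m.sum(),'y',q[m,1].min().round(1),q[m,1].max().round(1),'x',q[m,0].min().round(1),q[m,0].max().round(1))
E
```

```text
-10 300 y -13.0 84.2 x 2.8 22.0
-20 1237 y -13.4 80.0 x -4.0 22.0
-30 353 y -13.0 13.6 x -11.6 11.9
-40 833 y -21.6 33.7 x -12.0 13.5
-50 1546 y -20.8 41.5 x -9.9 13.4
-60 1312 y -16.0 49.6 x -9.3 17.8
-70 2560 y -16.3 51.1 x -7.5 17.7
-80 2177 y -14.7 45.8 x 3.1 17.8
-90 601 y -12.6 18.8 x 13.5 20.5
```

At the shut position the finger linkage, which bulges to y≈50 mm between 40 and 80 mm above the tip, would meet the cabinet face. So I'll back off, turn the tool to yaw 100°, where the narrow side faces the cabinet, and finish the push along −tool x.

Call:
jog_arm([
  {"grip": 1,"translation": [0,-0.01,0],"twist": [0,0,0]},
  {"grip": 1,"translation": [0,-0.03,0],"twist": [0,0,0]},
  {"grip": 1,"translation": [0,0,0],"twist": [0,0,-0.12]},
  {"grip": 1,"translation": [0,0,0],"twist": [0,0,-0.12]},
  {"grip": 1,"translation": [0,0,0],"twist": [0,0,-0.12]},
  {"grip": 1,"translation": [0,0,0],"twist": [0,0,-0.12]},
  {"grip": 1,"translation": [0,0,0],"twist": [0,0,-0.12]},
  {"grip": 1,"translation": [0,0,0],"twist": [0,0,-0.12]},
  {"grip": 1,"translation": [0,0,0],"twist": [0,0,-0.12]},
  {"grip": 1,"translation": [0,0,0],"twist": [0,0,-0.12]},
])

```text
clock: 23.8
eef_pos: [450.1, -78.6, 216.3]
tcp_rot: [-3.141, -0.0, 0.777]
contact_force: [0.0, -0.4, -0.1]
opening: -0.001
```

Call:
jog_arm([
  {"grip": 1,"translation": [0,0,0],"twist": [0,0,-0.12]},
  {"grip": 1,"translation": [0,0,0],"twist": [0,0,-0.12]},
  {"grip": 1,"translation": [0,0,0],"twist": [0,0,-0.12]},
  {"grip": 1,"translation": [0,0,0],"twist": [0,0,-0.12]},
  {"grip": 1,"translation": [0,0,0],"twist": [0,0,-0.12]},
  {"grip": 1,"translation": [0,0,0],"twist": [0,0,-0.12]},
  {"grip": 1,"translation": [0,0,0],"twist": [0,0,-0.12]},
  {"grip": 1,"translation": [0,0,0],"twist": [0,0,-0.12]},
  {"grip": 1,"translation": [0,0,0],"twist": [0,0,0]},
])

```text
clock: 24.55
eef_pos: [450.1, -78.7, 216.3]
tcp_rot: [3.142, -0.0, 1.737]
contact_force: [-0.2, -0.3, -1.0]
opening: -0.003
```

```bash
python3 - <<'E'
from fit import *
s,e,T=tool();print(e,s['contact_force'],s['tcp_rot'],s['qpos'])
p,d,c=save('top','t16')
cv2.imwrite('pics/t16z.png',cv2.resize(p[150:340,400:630,::-1],None,fx=3,fy=3,interpolation=cv2.INTER_CUBIC))
for n,b in (('t16',(430,170,560,330)),):
    slab(n,b,236,254,244)
print(totool([561.3,-166,200],e,T))
E
```

```text
[450.12588576 -78.73703723 216.29028262] [-0.21830351 -0.3012577  -1.00967904] [ 3.14151579e+00 -2.25695565e-04  1.73654681e+00] [-1.76631594e-01  1.05360650e-01  1.99442853e+00  2.76146903e-04
  1.04180686e+00 -3.42521432e-01]
medz 246.56711496772053 n 28
t16 rect [ 389.5 -213.8] [30.7  4.4] angles
[[ 374.  -213.5]
 [ 374.6 -217.8]
 [ 405.  -214.1]
 [ 404.5 -209.8]]
long dir deg 6.8849998
[[-104.41358487   95.25145984   16.27403912]]
```

View pics/t16z.png

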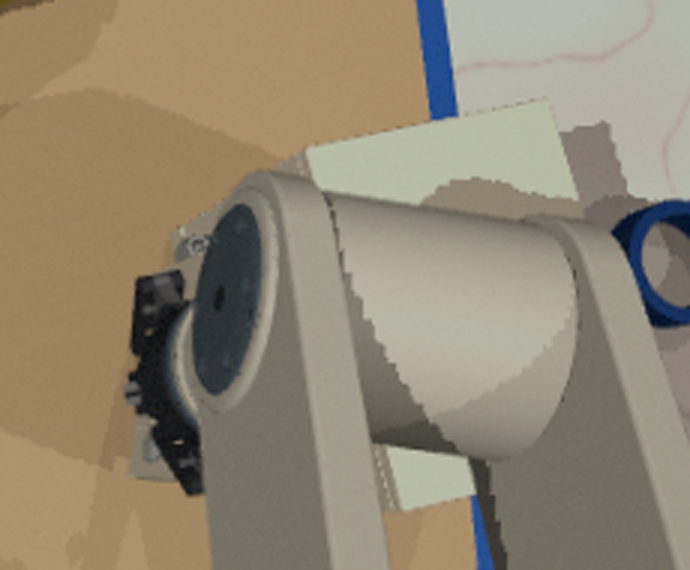

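Call:
jog_arm([
  {"grip": 1,"translation": [0,-0.03,0],"twist": [0,0,0]},
  {"grip": 1,"translation": [-0.012,0,0],"twist": [0,0,0]},
  {"grip": 1,"translation": [-0.01,0,0],"twist": [0,0,0]},
  {"grip": 1,"translation": [-0.006,0,0],"twist": [0,0,0]},
  {"grip": 1,"translation": [-0.003,0,0],"twist": [0,0,0]},
  {"grip": 1,"translation": [-0.002,0,0],"twist": [0,0,0]},
  {"grip": 1,"translation": [-0.002,0,0],"twist": [0,0,0]},
  {"grip": 1,"translation": [-0.002,0,0],"twist": [0,0,0]},
  {"grip": 1,"translation": [-0.002,0,0],"twist": [0,0,0]},
  {"grip": 1,"translation": [-0.002,0,0],"twist": [0,0,0]},
])

```text
clock: 25.43
eef_pos: [427.0, -124.8, 216.2]
tcp_rot: [-3.141, -0.0, 1.732]
contact_force: [-0.7, 1.1, 0.6]
opening: 0.005
```

```bash
python3 - <<'E'
from fit import *
s,e,T=tool();print(e,s['contact_force'],s['tcp_rot'],totool([561.3,-166,200],e,T))
p,d,c=save('scene','s17')
cv2.imwrite('pics/s17z.png',cv2.resize(p[130:400,40:340,::-1],None,fx=2.2,fy=2.2,interpolation=cv2.INTER_CUBIC))
E
```

```text
[ 426.95980622 -124.81709455  216.21686925] [-0.70321379  1.08858507  0.64857321] [-3.14144069e+00 -1.23663910e-04  1.73175708e+00] [[-62.18281847 126.00589747  16.19003096]]
```

View pics/s17z.png

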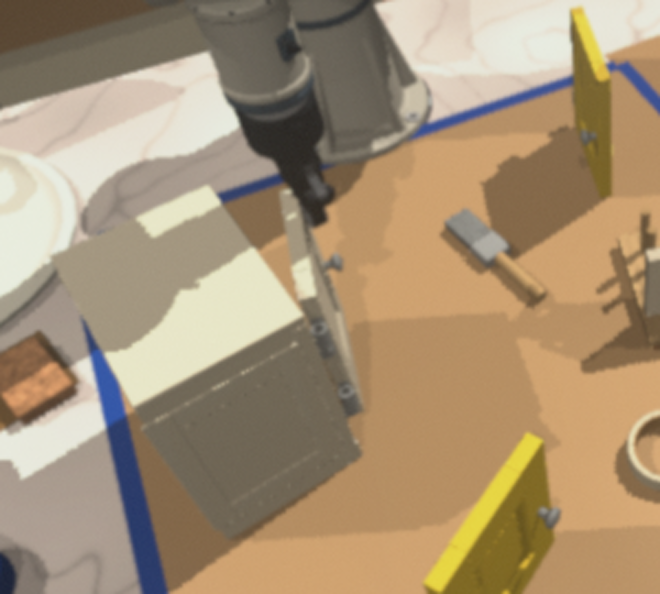

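The door stands about 20° open with the shut fingers against its outside near the free edge. Continuing slowly.

Call:
jog_arm([
  {"grip": 1,"translation": [-0.0025,0,0],"twist": [0,0,0]},
  {"grip": 1,"translation": [-0.0025,0,0],"twist": [0,0,0]},
  {"grip": 1,"translation": [-0.0025,0,0],"twist": [0,0,0]},
  {"grip": 1,"translation": [-0.0025,0,0],"twist": [0,0,0]},
  {"grip": 1,"translation": [-0.0025,0,0],"twist": [0,0,0]},
  {"grip": 1,"translation": [-0.0025,0,0],"twist": [0,0,0]},
  {"grip": 1,"translation": [-0.0025,0,0],"twist": [0,0,0]},
  {"grip": 1,"translation": [-0.0025,0,0],"twist": [0,0,0]},
  {"grip": 1,"translation": [-0.002,0,0],"twist": [0,0,0]},
  {"grip": 1,"translation": [-0.002,0,0],"twist": [0,0,0]},
])

```text
clock: 26.32
eef_pos: [430.8, -148.7, 216.3]
tcp_rot: [3.142, -0.0, 1.732]
contact_force: [-0.5, -0.3, 0.3]
opening: 0.002
```

Call:
jog_arm([
  {"grip": 1,"translation": [-0.0015,0,0],"twist": [0,0,0]},
  {"grip": 1,"translation": [-0.0015,0,0],"twist": [0,0,0]},
  {"grip": 1,"translation": [-0.0015,0,0],"twist": [0,0,0]},
  {"grip": 1,"translation": [-0.001,0,0],"twist": [0,0,0]},
  {"grip": 1,"translation": [-0.001,0,0],"twist": [0,0,0]},
  {"grip": 1,"translation": [-0.001,0,0],"twist": [0,0,0]},
  {"grip": 1,"translation": [-0.001,0,0],"twist": [0,0,0]},
  {"grip": 1,"translation": [-0.001,0,0],"twist": [0,0,0]},
])

```text
clock: 26.98
eef_pos: [432.3, -157.9, 216.3]
tcp_rot: [3.142, -0.0, 1.732]
contact_force: [-0.1, 0.0, -0.1]
opening: 0.003
```

```bash
python3 - <<'E'
from fit import *
s,e,T=tool();print(e,s['contact_force'],s['tcp_rot'],totool([561.3,-166,200],e,T))
E
```

```text
[ 432.29851752 -157.93156719  216.27886633] [-0.06681448  0.01332327 -0.11353554] [ 3.14157858e+00 -1.72365252e-05  1.73183226e+00] [[-28.64852589 126.03849568  16.28014591]]
```

Call:
jog_arm([
  {"grip": 1,"translation": [-0.001,0,0],"twist": [0,0,0]},
  {"grip": 1,"translation": [-0.001,0,0],"twist": [0,0,0]},
  {"grip": 1,"translation": [-0.001,0,0],"twist": [0,0,0]},
  {"grip": 1,"translation": [-0.001,0,0],"twist": [0,0,0]},
  {"grip": 1,"translation": [-0.001,0,0],"twist": [0,0,0]},
])

```text
clock: 27.4
eef_pos: [433.1, -162.9, 216.3]
tcp_rot: [3.142, -0.0, 1.732]
contact_force: [0.1, 0.2, -0.4]
opening: -0.001
```

Call:
jog_arm([
  {"grip": 1,"translation": [-0.001,0,0],"twist": [0,0,0]},
  {"grip": 1,"translation": [-0.001,0,0],"twist": [0,0,0]},
  {"grip": 1,"translation": [0,0,0],"twist": [0,0,0]},
])

```text
clock: 27.65
eef_pos: [433.5, -164.9, 216.3]
tcp_rot: [3.142, 0.0, 1.732]
contact_force: [1.2, -0.9, 0.9]
opening: 0.003
```

```bash
python3 - <<'E'
from fit import *
s,e,T=tool();print(e,s['contact_force'],s['tcp_rot'],totool([561.3,-166,200],e,T))
p,d,c=save('scene','s18')
cv2.imwrite('pics/s18z.png',cv2.resize(p[130:400,40:340,::-1],None,fx=2.2,fy=2.2,interpolation=cv2.INTER_CUBIC))
E
```

```text
[ 433.46148068 -164.93228612  216.2823629 ] [ 1.21514338 -0.86492201  0.92441795] [3.14154462e+00 5.22773932e-05 1.73170756e+00] [[-21.53506699 126.01521369  16.28954219]]
```

View pics/s18z.png

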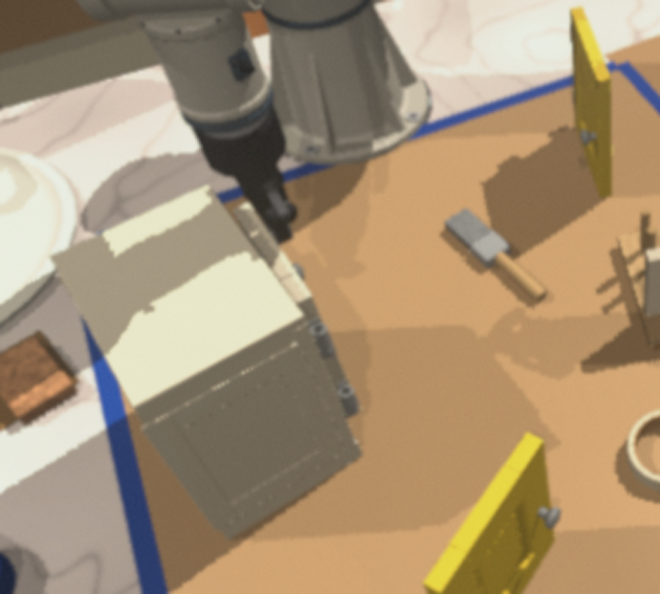

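Call:
jog_arm([
  {"grip": 1,"translation": [-0.001,0,0],"twist": [0,0,0]},
  {"grip": 1,"translation": [-0.0005,0,0],"twist": [0,0,0]},
  {"grip": 1,"translation": [-0.0005,0,0],"twist": [0,0,0]},
  {"grip": 1,"translation": [0,0,0],"twist": [0,0,0]},
])

```text
clock: 28.03
eef_pos: [433.7, -166.8, 216.3]
tcp_rot: [-3.142, 0.0, 1.732]
contact_force: [-0.3, -0.5, 1.0]
opening: 0.0
```

Call:
jog_arm([
  {"grip": 1,"translation": [-0.0005,0,0],"twist": [0,0,0]},
  {"grip": 1,"translation": [-0.0005,0,0],"twist": [0,0,0]},
  {"grip": 1,"translation": [0,0,0],"twist": [0,0,0]},
])

```text
clock: 28.28
eef_pos: [433.9, -167.8, 216.3]
tcp_rot: [-3.142, 0.0, 1.732]
contact_force: [0.4, -0.1, -0.0]
opening: -0.0
```

```bash
python3 - <<'E'
from fit import *
s,e,T=tool()
p,d,c=save('wrist','w19')
v,u=np.mgrid[0:480:2,0:640:2]; uv=np.c_[u.ravel(),v.ravel()]; dd=d[v,u].ravel()
X=pts(c,uv,dd); a=np.radians(-80);ex=np.array([np.cos(a),np.sin(a)]);ey=np.array([-ex[1],ex[0]])
P=np.array([561.3,-166]); k=(dd>0)&(X[:,2]>200)&(X[:,2]<252)
L=np.c_[(X[k,:2]-P)@ex,(X[k,:2]-P)@ey]; q=totool(X[k],e,T)
m=q[:,0]<8
for lo in range(-180,0,20):
    kk=(L[:,1]>lo)&(L[:,1]<lo+20); 
    if kk.sum()>5: print(lo,kk.sum(),np.percentile(L[kk,0],[2,50,98]).round(1),X[k][kk,2].mean())
E
```

```text
-180 300 [-10.8  -9.8  13.3] 221.6077435772252
-160 311 [-10.7 -10.   -9.3] 214.0127144879304
-140 663 [-32.1 -31.4  12.7] 237.79433342213215
-120 334 [-31.5 -10.   -8.7] 224.3107843222664
-100 428 [-10.   -9.1   7.4] 217.71472440840796
-80 746 [-9.6 -8.8 12.6] 224.2149134635495
-60 1096 [-9.4 -8.3  2.5] 230.3194858200319
-40 1409 [-9.  -7.6 13. ] 233.98605548071
-20 549 [-8.8 -7.1 13.4] 229.82883208712667
```

View pics/w19.png

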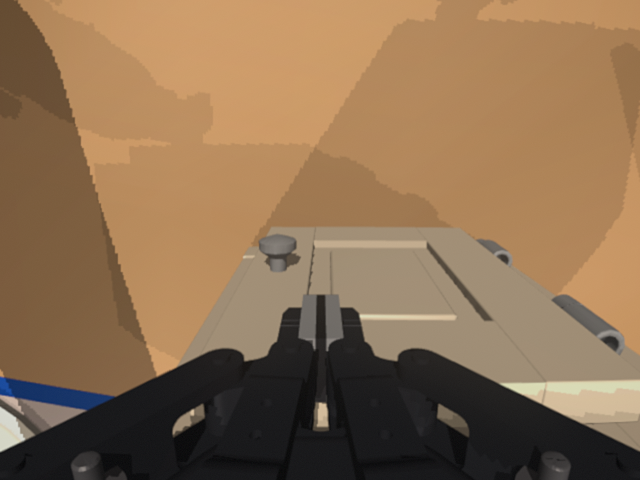

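The free end still stands about 2 mm farther out than the hinge end, roughly 1° open. Pushing on in half-millimetre steps.

Call:
jog_arm([
  {"grip": 1,"translation": [-0.0005,0,0],"twist": [0,0,0]},
  {"grip": 1,"translation": [-0.0005,0,0],"twist": [0,0,0]},
  {"grip": 1,"translation": [-0.0005,0,0],"twist": [0,0,0]},
  {"grip": 1,"translation": [0,0,0],"twist": [0,0,0]},
])

```text
clock: 28.67
eef_pos: [434.0, -168.8, 216.3]
tcp_rot: [-3.141, -0.001, 1.732]
contact_force: [-1.0, 4.4, 0.7]
opening: 0.003
```

Call:
jog_arm([
  {"grip": 1,"translation": [-0.0005,0,0],"twist": [0,0,0]},
  {"grip": 1,"translation": [-0.0005,0,0],"twist": [0,0,0]},
  {"grip": 1,"translation": [0,0,0],"twist": [0,0,0]},
])

```text
clock: 28.92
eef_pos: [434.0, -169.0, 216.3]
tcp_rot: [-3.141, -0.003, 1.731]
contact_force: [-0.9, 10.4, 3.9]
opening: -0.002
```

Firm stop at about 10 N: the door is on its bumpers. Backing away and checking.

Call:
jog_arm([
  {"grip": 1,"translation": [0.001,0,0],"twist": [0,0,0]},
  {"grip": 1,"translation": [0.002,0,0],"twist": [0,0,0]},
  {"grip": 1,"translation": [0.01,0,0],"twist": [0,0,0]},
  {"grip": 1,"translation": [0.03,0,0],"twist": [0,0,0]},
  {"grip": 1,"translation": [0.03,0,-0.02],"twist": [0,0,0]},
  {"grip": 1,"translation": [0.03,0,-0.025],"twist": [0,0,0]},
  {"grip": 1,"translation": [0.02,0,-0.03],"twist": [0,0,0]},
  {"grip": 1,"translation": [0.02,0,-0.03],"twist": [0,0,0]},
  {"grip": 1,"translation": [0,0,0],"twist": [0,0,0]},
  {"grip": 1,"translation": [0,0,0],"twist": [0,0,0]},
])

```text
clock: 29.75
eef_pos: [412.1, -28.1, 322.9]
tcp_rot: [3.138, 0.001, 1.734]
contact_force: [0.3, -0.7, -0.7]
opening: 0.001
```

```bash
cat > chk.py <<'E'
import sys
from fit import *
s,e,T=tool();print(e,s['contact_force'])
p,d,c=save('wrist','w'+sys.argv[1]); 
v,u=np.mgrid[0:480:1,0:640:1]; uv=np.c_[u.ravel(),v.ravel()]; dd=d[v,u].ravel()
X=pts(c,uv,dd); a=np.radians(-80);ex=np.array([np.cos(a),np.sin(a)]);ey=np.array([-ex[1],ex[0]])
P=np.array([561.3,-166]); L=np.c_[(X[:,:2]-P)@ex,(X[:,:2]-P)@ey]
for z0,z1 in ((205,235),(40,70)):
  print('z',z0,z1)
  k=(dd>0)&(X[:,2]>z0)&(X[:,2]<z1)&(abs(L[:,0]+9)<7)
  for lo in range(-170,-10,20):
    kk=k&(L[:,1]>lo)&(L[:,1]<lo+20)
    if kk.sum()>5: print(lo,kk.sum(),np.percentile(L[kk,0],[5,50,95]).round(1))
k=(dd>0)&(X[:,2]>238)&(X[:,2]<250)&(abs(L[:,0])<12)
for lo in range(-180,0,30):
    kk=k&(L[:,1]>lo)&(L[:,1]<lo+30)
    if kk.sum()>5: print('top',lo,kk.sum(),X[kk,2].mean().round(1),np.percentile(L[kk,0],[2,98]).round(1))
for n in ('scene','top'):
    p,d,c=save(n,n[0]+sys.argv[1])
    b=(slice(130,400),slice(40,340)) if n=='scene' else (slice(150,340),slice(400,630))
    cv2.imwrite('pics/%s%sz.png'%(n[0],sys.argv[1]),cv2.resize(p[b][:,:,::-1],None,fx=2.2,fy=2.2,interpolation=cv2.INTER_CUBIC))
E
python3 chk.py 20
```

```text
[412.05632908 -28.09919285 322.92626395] [ 0.26851256 -0.68822847 -0.6755921 ]
z 205 235
-150 13 [-12.6 -12.  -11.1]
-130 58 [-12.2 -11.5 -10.6]
-30 72 [-9.  -8.1 -5.2]
z 40 70
-90 116 [-13.5 -12.5  -8.3]
-70 297 [-12.9 -12.   -6.9]
-50 234 [-12.3 -11.6 -10.5]
-30 215 [-11.7 -10.9 -10. ]
```

View pics/w20.png

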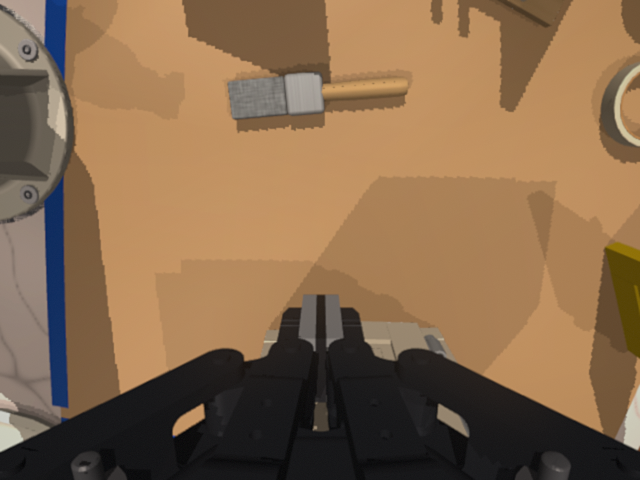

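View pics/s20z.png

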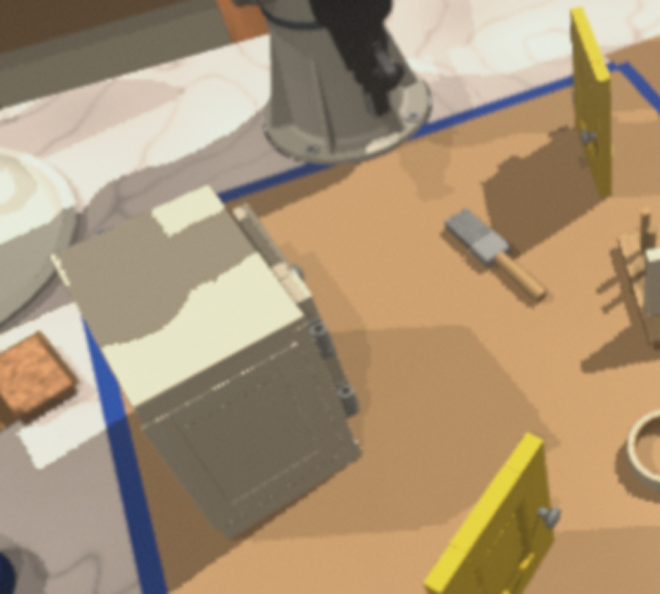

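Call:
jog_arm([
  {"grip": 1,"translation": [0.035,0,-0.02],"twist": [0,0,0]},
  {"grip": 1,"translation": [0.035,0,-0.02],"twist": [0,0,0]},
  {"grip": 1,"translation": [0.035,0,-0.02],"twist": [0,0,0]},
  {"grip": 1,"translation": [0.035,0,0],"twist": [0,0,0]},
  {"grip": 1,"translation": [0.035,0,0],"twist": [0,0,0]},
  {"grip": 1,"translation": [0.035,0,0],"twist": [0,0,0]},
  {"grip": 1,"translation": [0.035,0,0],"twist": [0,0,0]},
  {"grip": 1,"translation": [0,0,0],"twist": [0,0,0]},
  {"grip": 1,"translation": [0,0,0],"twist": [0,0,0]},
  {"grip": 1,"translation": [0,0,0],"twist": [0,0,0]},
])

```text
clock: 30.73
eef_pos: [372.0, 212.1, 380.2]
tcp_rot: [-3.14, 0.001, 1.732]
contact_force: [-0.3, -0.6, -0.5]
opening: 0.001
```

```bash
python3 chk.py 21 | head -1; python3 - <<'E'
from m import *
slab('t21',(430,170,560,330),234,252,244)
slab('t21',(490,175,620,325),258,285,270)
slab('s21',(60,190,220,310),234,252,244)
slab('s21',(60,210,190,310),258,285,270)
E
```

```text
[371.97964887 212.0731625  380.1555784 ] [-0.25786641 -0.5734806  -0.4665    ]
medz 244.20445055889826 n 1541
t21 rect [ 480.4 -182.3] [220.3  34.7] angles
[[ 368.8 -183.8]
 [ 374.7 -218. ]
 [ 591.9 -180.7]
 [ 586.  -146.5]]
long dir deg 9.7488575
medz 271.5011225467018 n 10820
t21 rect [ 495.8 -269.7] [220.9 167.1] angles
[[ 372.6 -206.4]
 [ 401.4 -371. ]
 [ 619.  -333. ]
 [ 590.2 -168.3]]
long dir deg 9.926502
medz 243.24780345604862 n 461
s21 rect [ 477.3 -182.3] [165.9  18.6] angles
[[ 393.9 -185.3]
 [ 396.6 -203.6]
 [ 560.7 -179.4]
 [ 558.  -161. ]]
long dir deg 8.408663
medz 270.21145050378686 n 6496
s21 rect [ 502.5 -272.8] [230.7 159.8] angles
[[ 375.2 -213.9]
 [ 402.7 -371.3]
 [ 629.9 -331.7]
 [ 602.4 -174.2]]
long dir deg 9.905234
```

View pics/t21z.png

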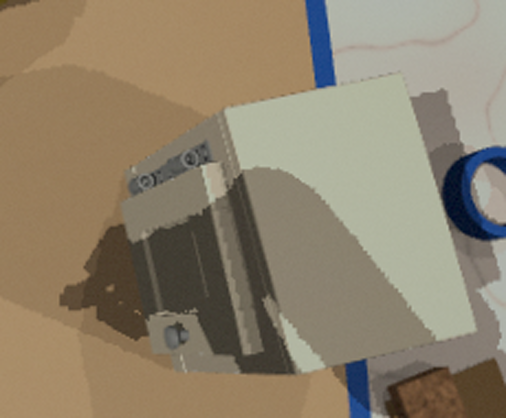

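```bash
python3 - <<'E'
from m import *
p,d,c=load('t21')
v,u=np.mgrid[170:330,430:560]; uv=np.c_[u.ravel(),v.ravel()]; dd=d[v,u].ravel()
X=pts(c,uv,dd); a=np.radians(-80);ex=np.array([np.cos(a),np.sin(a)]);ey=np.array([-ex[1],ex[0]])
P=np.array([561.3,-166]); L=np.c_[(X[:,:2]-P)@ex,(X[:,:2]-P)@ey]
for name,z0,z1,lo0,hi0 in (('doortop',238,250,-16,14),('lowface',40,110,-40,9),('cabtop edge',262,280,0,60)):
  k=(dd>0)&(X[:,2]>z0)&(X[:,2]<z1)&(L[:,0]>lo0)&(L[:,0]<hi0)
  for lo in range(-170,0,20):
    kk=k&(L[:,1]>lo)&(L[:,1]<lo+20)
    if kk.sum()>5: print(name,lo,kk.sum(),np.percentile(L[kk,0],[3,50,97]).round(1),X[kk,2].mean().round(1))
cv2.imwrite('pics/t21zz.png',cv2.resize(p[220:325,450:545,::-1],None,fx=5.5,fy=5.5,interpolation=cv2.INTER_CUBIC))
E
```

```text
doortop -170 131 [-11.6  -1.9  13.7] 243.4
doortop -150 138 [-10.9  -0.9  13.8] 243.6
doortop -130 153 [-11.2  -1.4  13.7] 243.7
doortop -110 138 [-10.6  -1.1  13.1] 244.2
doortop -90 129 [-9.6 -0.8 13.5] 244.8
doortop -70 144 [-8.6  1.1 13.7] 244.5
doortop -50 149 [-8.2  1.6 13.5] 244.7
doortop -30 129 [-7.7  1.2 13.5] 245.4
doortop -10 15 [12.7 13.5 13.8] 244.7
lowface -170 54 [-16.3 -14.7 -13. ] 68.9
lowface -150 78 [-14.6 -13.3 -11.2] 70.8
lowface -130 119 [-14.   -9.6  -6.3] 73.8
lowface -110 121 [-13.6  -9.5  -6.2] 74.4
lowface -90 120 [-13.4  -9.2  -5.3] 74.4
lowface -70 123 [-13.   -7.9  -4.6] 76.4
lowface -50 116 [-13.  -11.2  -5.3] 76.1
lowface -30 108 [-12.5 -11.   -9.2] 76.3
lowface -10 92 [-11.   -6.2   5. ] 84.7
cabtop edge -170 326 [13.4 34.3 58.7] 271.1
cabtop edge -150 320 [13.7 34.7 58.5] 271.2
cabtop edge -130 320 [13.8 35.  58.5] 271.1
cabtop edge -110 315 [13.2 34.6 57.8] 271.2
cabtop edge -90 308 [13.2 34.2 58.7] 271.4
cabtop edge -70 304 [14.2 35.2 58.6] 271.2
cabtop edge -50 307 [13.9 34.5 57.7] 271.3
cabtop edge -30 309 [13.5 34.3 58.8] 271.2
cabtop edge -10 301 [13.  33.9 58.5] 271.2
```

View pics/t21zz.png

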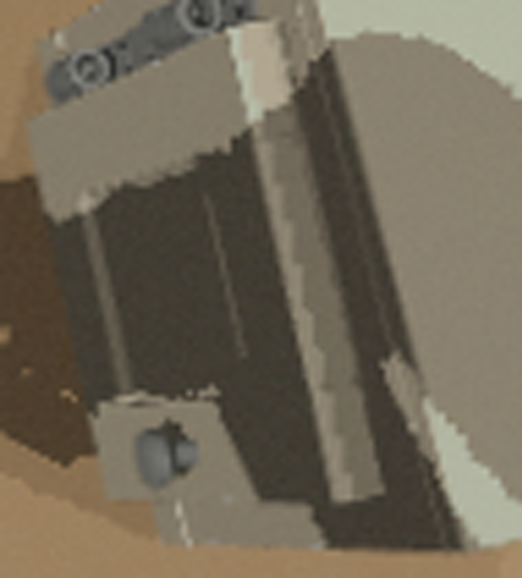

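The door has rebounded off the felt and now stands about 1.5° open: its free end is about 4 mm proud at both the top and bottom edges. I'd pushed too hard and high on the door, then backed off too fast. I'll redo it with a tilted tool at mid-height on the free stile, pressing lightly and backing off slowly.

Call:
jog_arm([
  {"grip": 1,"translation": [-0.036,-0.003,0],"twist": [0,0,0]},
  {"grip": 1,"translation": [-0.036,-0.003,0],"twist": [0,0,0]},
  {"grip": 1,"translation": [-0.036,-0.003,0],"twist": [0,-0.05,0]},
  {"grip": 1,"translation": [-0.036,-0.003,0],"twist": [0,-0.1,0]},
  {"grip": 1,"translation": [-0.036,-0.003,0],"twist": [0,-0.1,0]},
  {"grip": 1,"translation": [-0.036,-0.003,0],"twist": [0,-0.1,0]},
  {"grip": 1,"translation": [0,0,0],"twist": [0,-0.1,0]},
  {"grip": 1,"translation": [0,0,0],"twist": [0,-0.1,0]},
  {"grip": 1,"translation": [0,0,0],"twist": [0,-0.1,0]},
  {"grip": 1,"translation": [0,0,0],"twist": [0,0,0]},
])

```text
clock: 31.72
eef_pos: [388.0, -1.9, 395.9]
tcp_rot: [-3.138, 0.655, 1.735]
contact_force: [-0.2, -0.0, -0.3]
opening: -0.001
```

```bash
cat > goal.py <<'E'
import sys
from fit import *
s,e,T=tool();print(e,s['tcp_rot'],s['contact_force'],s['qpos'].round(2),'zaxis',T[:,2].round(3))
a=np.radians(-80);ex=np.array([np.cos(a),np.sin(a),0]);ey=np.array([-ex[1],ex[0],0]);P=np.array([561.3,-166,0])
print('L now',(e-P)@ex,(e-P)@ey)
f,y,z=map(float,sys.argv[1:4]); G=P+ex*f+ey*y+[0,0,z]
print('tool delta',totool(G,e,T).round(1)); print('ex in tool',(ex@T).round(3),'up in tool',T[2].round(3))
E
python3 goal.py -50 -148 170
```

```text
[387.99430954  -1.92454051 395.92452831] [-3.13765467  0.65522791  1.73457299] [-0.18180784 -0.03223802 -0.31785275] [ 0.52 -0.09  1.94 -0.61  1.56  0.45] zaxis [ 0.095 -0.602 -0.793]
L now -191.67700191653265 -142.18138306837886
tool delta [[ 25.3  -3.2 265.5]]
ex in tool [-0.793  0.013  0.609] up in tool [-0.609 -0.003 -0.793]
```

Call:
jog_arm([
  {"grip": 1,"translation": [0.0035,-0.0004,0.036],"twist": [0,0,0]},
  {"grip": 1,"translation": [0.0035,-0.0004,0.036],"twist": [0,0,0]},
  {"grip": 1,"translation": [0.0035,-0.0004,0.036],"twist": [0,0,0]},
  {"grip": 1,"translation": [0.0035,-0.0004,0.036],"twist": [0,0,0]},
  {"grip": 1,"translation": [0.0035,-0.0004,0.036],"twist": [0,0,0]},
  {"grip": 1,"translation": [0.0035,-0.0004,0.036],"twist": [0,0,0]},
  {"grip": 1,"translation": [0.004,-0.0004,0.034],"twist": [0,0,0]},
  {"grip": 1,"translation": [0,0,0.015],"twist": [0,0,0]},
  {"grip": 1,"translation": [0,0,0],"twist": [0,0,0]},
  {"grip": 1,"translation": [0,0,0],"twist": [0,0,0]},
])

```text
clock: 32.55
eef_pos: [407.9, -142.0, 171.4]
tcp_rot: [-3.14, 0.649, 1.729]
contact_force: [0.5, 0.1, 0.1]
opening: -0.001
```

```bash
python3 goal.py -25 -150 170; python3 - <<'E'
from h import *
save('wrist','w22')
E
```

```text
[ 407.93316494 -141.97599635  171.36094573] [-3.14042044  0.64890638  1.72908093] [0.46101641 0.10428306 0.06329439] [ 0.16  0.17  2.25 -0.85  0.93  0.6 ] zaxis [ 0.094 -0.597 -0.797]
L now -50.29089647712642 -146.86512376980994
tool delta [[-19.4  -2.7  16.4]]
ex in tool [-0.797  0.017  0.604] up in tool [-0.604 -0.001 -0.797]
```

View pics/w22.png

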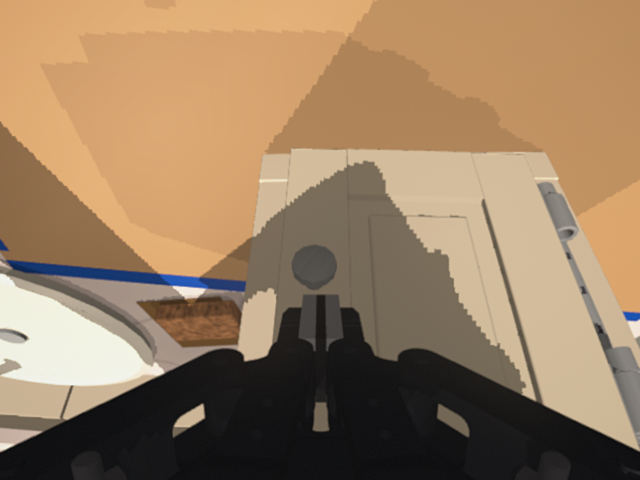

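Call:
jog_arm([
  {"grip": 1,"translation": [-0.0064,0,0.0048],"twist": [0,0,0]},
  {"grip": 1,"translation": [-0.0064,0,0.0048],"twist": [0,0,0]},
  {"grip": 1,"translation": [-0.004,0,0.003],"twist": [0,0,0]},
  {"grip": 1,"translation": [-0.0008,0,0.0006],"twist": [0,0,0]},
  {"grip": 1,"translation": [-0.0008,0,0.0006],"twist": [0,0,0]},
  {"grip": 1,"translation": [-0.0008,0,0.0006],"twist": [0,0,0]},
  {"grip": 1,"translation": [-0.0008,0,0.0006],"twist": [0,0,0]},
  {"grip": 1,"translation": [0,0,0],"twist": [0,0,0]},
])

```text
clock: 33.27
eef_pos: [412.5, -165.5, 171.4]
tcp_rot: [-3.142, 0.65, 1.732]
contact_force: [-0.2, 0.0, 0.6]
opening: -0.003
```

```bash
python3 goal.py -20 -150 170
```

```text
[ 412.46576985 -165.52308809  171.43371055] [-3.14152872  0.64997317  1.73202574] [-0.16695645  0.00599692  0.61945704] [ 0.1   0.17  2.25 -0.88  0.9   0.57] zaxis [ 0.097 -0.597 -0.796]
L now -26.314459391151903 -146.49028887964045
tool delta [[-4.2 -3.4  5. ]]
ex in tool [-0.796  0.013  0.605] up in tool [-0.605 -0.    -0.796]
```

Advancing in half-millimetre steps.

Call:
jog_arm([
  {"grip": 1,"translation": [-0.0008,0,0.0006],"twist": [0,0,0]},
  {"grip": 1,"translation": [-0.0008,0,0.0006],"twist": [0,0,0]},
  {"grip": 1,"translation": [-0.0008,0,0.0006],"twist": [0,0,0]},
  {"grip": 1,"translation": [-0.0008,0,0.0006],"twist": [0,0,0]},
  {"grip": 1,"translation": [-0.0004,0,0.0003],"twist": [0,0,0]},
  {"grip": 1,"translation": [-0.0004,0,0.0003],"twist": [0,0,0]},
  {"grip": 1,"translation": [-0.0004,0,0.0003],"twist": [0,0,0]},
  {"grip": 1,"translation": [-0.0004,0,0.0003],"twist": [0,0,0]},
])

```text
clock: 33.93
eef_pos: [413.4, -171.5, 171.5]
tcp_rot: [3.142, 0.65, 1.732]
contact_force: [0.5, -0.9, -0.9]
opening: 0.003
```

Call:
jog_arm([
  {"grip": 1,"translation": [-0.0004,0,0.0003],"twist": [0,0,0]},
  {"grip": 1,"translation": [-0.0004,0,0.0003],"twist": [0,0,0]},
  {"grip": 1,"translation": [-0.0004,0,0.0003],"twist": [0,0,0]},
  {"grip": 1,"translation": [-0.0004,0,0.0003],"twist": [0,0,0]},
  {"grip": 1,"translation": [0,0,0],"twist": [0,0,0]},
])

```text
clock: 34.35
eef_pos: [413.7, -173.5, 171.5]
tcp_rot: [-3.142, 0.65, 1.732]
contact_force: [-0.6, 0.5, -0.4]
opening: 0.002
```

```bash
python3 goal.py -20 -150 170
```

```text
[ 413.73321993 -173.50816457  171.48826999] [-3.14157635  0.6499959   1.73175595] [-0.5791114   0.48371826 -0.36445711] [ 0.08  0.17  2.24 -0.89  0.89  0.56] zaxis [ 0.097 -0.597 -0.796]
L now -18.23060376821068 -146.62868819368452
tool delta [[ 2.3 -3.4  0.1]]
ex in tool [-0.796  0.014  0.605] up in tool [-0.605 -0.    -0.796]
```

Call:
jog_arm([
  {"grip": 1,"translation": [-0.0002,0,0.00015],"twist": [0,0,0]},
  {"grip": 1,"translation": [-0.0002,0,0.00015],"twist": [0,0,0]},
  {"grip": 1,"translation": [-0.0002,0,0.00015],"twist": [0,0,0]},
  {"grip": 1,"translation": [-0.0002,0,0.00015],"twist": [0,0,0]},
])

```text
clock: 34.68
eef_pos: [413.9, -174.5, 171.5]
tcp_rot: [-3.142, 0.65, 1.732]
contact_force: [0.1, 0.2, -0.1]
opening: -0.004
```

Call:
jog_arm([
  {"grip": 1,"translation": [-0.0002,0,0.00015],"twist": [0,0,0]},
  {"grip": 1,"translation": [-0.0002,0,0.00015],"twist": [0,0,0]},
  {"grip": 1,"translation": [-0.0002,0,0.00015],"twist": [0,0,0]},
  {"grip": 1,"translation": [-0.0002,0,0.00015],"twist": [0,0,0]},
])

```text
clock: 35.02
eef_pos: [414.0, -175.4, 171.5]
tcp_rot: [-3.142, 0.65, 1.732]
contact_force: [0.8, 0.5, 0.4]
opening: -0.001
```

Call:
jog_arm([
  {"grip": 1,"translation": [-0.0002,0,0.00015],"twist": [0,0,0]},
  {"grip": 1,"translation": [-0.0002,0,0.00015],"twist": [0,0,0]},
  {"grip": 1,"translation": [-0.0002,0,0.00015],"twist": [0,0,0]},
])

```text
clock: 35.27
eef_pos: [414.1, -175.8, 171.4]
tcp_rot: [3.141, 0.649, 1.731]
contact_force: [-3.0, 7.1, 3.1]
opening: -0.002
```

Call:
jog_arm([
  {"grip": 1,"translation": [-0.0002,0,0.00015],"twist": [0,0,0]},
  {"grip": 1,"translation": [-0.0002,0,0.00015],"twist": [0,0,0]},
])

```text
clock: 35.43
eef_pos: [414.1, -176.1, 171.2]
tcp_rot: [3.141, 0.649, 1.731]
contact_force: [-4.5, 10.4, 3.8]
opening: 0.005
```

```bash
python3 goal.py -20 -150 170; python3 - <<'E'
from h import *
p,d,c=save('wrist','w23')
v,u=np.mgrid[0:480,0:640]; uv=np.c_[u.ravel(),v.ravel()]; dd=d.ravel()
X=pts(c,uv,dd); a=np.radians(-80);ex=np.array([np.cos(a),np.sin(a)]);ey=np.array([-ex[1],ex[0]])
P=np.array([561.3,-166]); L=np.c_[(X[:,:2]-P)@ex,(X[:,:2]-P)@ey]
for z0,z1 in ((215,238),(34,60)):
  for lo in range(-170,0,20):
    kk=(dd>0)&(X[:,2]>z0)&(X[:,2]<z1)&(abs(L[:,0]+9)<6)&(L[:,1]>lo)&(L[:,1]<lo+20)
    if kk.sum()>20: print(z0,lo,kk.sum(),np.median(L[kk,0]).round(1))
E
```

```text
[ 414.08084245 -176.05269828  171.24895956] [3.14107033 0.64863925 1.73117138] [-4.49774306 10.39138149  3.76626785] [ 0.07  0.17  2.24 -0.89  0.88  0.55] zaxis [ 0.097 -0.596 -0.797]
L now -15.66436321835688 -146.72820048807841
tool delta [[ 4.2 -3.3 -1.6]]
ex in tool [-0.797  0.014  0.604] up in tool [-0.604  0.    -0.797]
215 -50 296 -9.0
34 -170 918 -10.8
34 -150 953 -10.9
34 -130 950 -10.9
34 -110 946 -11.0
34 -90 925 -10.9
34 -70 935 -11.0
34 -50 910 -11.0
34 -30 892 -11.0
34 -10 136 -7.3
```

Face readings are now uniform (−10.8 to −11.0 mm along the whole lower rail), so the door is parallel and shut. Relaxing the push very slowly.

Call:
jog_arm([
  {"grip": 1,"translation": [8e-05,0,-6e-05],"twist": [0,0,0]},
  {"grip": 1,"translation": [8e-05,0,-6e-05],"twist": [0,0,0]},
  {"grip": 1,"translation": [8e-05,0,-6e-05],"twist": [0,0,0]},
  {"grip": 1,"translation": [8e-05,0,-6e-05],"twist": [0,0,0]},
  {"grip": 1,"translation": [8e-05,0,-6e-05],"twist": [0,0,0]},
  {"grip": 1,"translation": [8e-05,0,-6e-05],"twist": [0,0,0]},
  {"grip": 1,"translation": [8e-05,0,-6e-05],"twist": [0,0,0]},
])

```text
clock: 36.07
eef_pos: [414.0, -175.8, 171.4]
tcp_rot: [-3.142, 0.65, 1.732]
contact_force: [-1.3, 3.6, 0.9]
opening: 0.003
```

Call:
jog_arm([
  {"grip": 1,"translation": [4e-05,0,-3e-05],"twist": [0,0,0]},
  {"grip": 1,"translation": [4e-05,0,-3e-05],"twist": [0,0,0]},
  {"grip": 1,"translation": [4e-05,0,-3e-05],"twist": [0,0,0]},
  {"grip": 1,"translation": [4e-05,0,-3e-05],"twist": [0,0,0]},
  {"grip": 1,"translation": [4e-05,0,-3e-05],"twist": [0,0,0]},
])

```text
clock: 36.48
eef_pos: [414.0, -175.8, 171.4]
tcp_rot: [-3.141, 0.65, 1.732]
contact_force: [-0.8, 2.3, -0.4]
opening: 0.0
```

Call:
jog_arm([
  {"grip": 1,"translation": [4e-05,0,-3e-05],"twist": [0,0,0]},
  {"grip": 1,"translation": [4e-05,0,-3e-05],"twist": [0,0,0]},
  {"grip": 1,"translation": [4e-05,0,-3e-05],"twist": [0,0,0]},
  {"grip": 1,"translation": [4e-05,0,-3e-05],"twist": [0,0,0]},
  {"grip": 1,"translation": [4e-05,0,-3e-05],"twist": [0,0,0]},
  {"grip": 1,"translation": [4e-05,0,-3e-05],"twist": [0,0,0]},
  {"grip": 1,"translation": [4e-05,0,-3e-05],"twist": [0,0,0]},
  {"grip": 1,"translation": [4e-05,0,-3e-05],"twist": [0,0,0]},
])

```text
clock: 37.15
eef_pos: [414.2, -175.4, 171.7]
tcp_rot: [3.141, 0.65, 1.732]
contact_force: [0.3, 0.2, 1.2]
opening: -0.001
```

Call:
jog_arm([
  {"grip": 1,"translation": [8e-05,0,-6e-05],"twist": [0,0,0]},
  {"grip": 1,"translation": [8e-05,0,-6e-05],"twist": [0,0,0]},
  {"grip": 1,"translation": [8e-05,0,-6e-05],"twist": [0,0,0]},
  {"grip": 1,"translation": [8e-05,0,-6e-05],"twist": [0,0,0]},
  {"grip": 1,"translation": [0.0002,0,-0.00015],"twist": [0,0,0]},
  {"grip": 1,"translation": [0.0004,0,-0.0003],"twist": [0,0,0]},
  {"grip": 1,"translation": [0.0008,0,-0.0006],"twist": [0,0,0]},
  {"grip": 1,"translation": [0.0016,0,-0.0012],"twist": [0,0,0]},
  {"grip": 1,"translation": [0.004,0,-0.003],"twist": [0,0,0]},
  {"grip": 1,"translation": [0.008,0,-0.006],"twist": [0,0,0]},
])

```text
clock: 37.98
eef_pos: [410.8, -156.4, 171.4]
tcp_rot: [3.142, 0.65, 1.731]
contact_force: [-0.1, 0.1, -0.4]
opening: -0.001
```

```bash
python3 goal.py -50 -150 170; cat > face.py <<'E'
import sys
from h import *
p,d,c=save('wrist',sys.argv[1])
v,u=np.mgrid[0:480,0:640]; uv=np.c_[u.ravel(),v.ravel()]; dd=d.ravel()
X=pts(c,uv,dd); a=np.radians(-80);ex=np.array([np.cos(a),np.sin(a)]);ey=np.array([-ex[1],ex[0]])
P=np.array([561.3,-166]); L=np.c_[(X[:,:2]-P)@ex,(X[:,:2]-P)@ey]
for z0,z1 in ((215,238),(34,60)):
  for lo in range(-170,0,20):
    kk=(dd>0)&(X[:,2]>z0)&(X[:,2]<z1)&(abs(L[:,0]+9)<8)&(L[:,1]>lo)&(L[:,1]<lo+20)
    if kk.sum()>20: print(z0,lo,kk.sum(),np.median(L[kk,0]).round(1))
E
python3 face.py w24
```

```text
[ 410.80791623 -156.4119907   171.43915575] [3.14154667 0.65015401 1.730941  ] [-0.14099651  0.09432955 -0.44922464] [ 0.12  0.17  2.25 -0.87  0.91  0.58] zaxis [ 0.097 -0.598 -0.796]
L now -35.57502199092499 -146.5408305188219
tool delta [[12.3 -3.7 -7.6]]
ex in tool [-0.796  0.014  0.605] up in tool [-0.605  0.    -0.796]
215 -30 50 -10.2
34 -170 849 -12.5
34 -150 883 -12.4
34 -130 903 -12.4
34 -110 890 -12.5
34 -90 881 -12.5
34 -70 868 -12.6
34 -50 845 -12.4
34 -30 849 -12.5
34 -10 151 -8.5
```

The face is still uniform along its length, so the door stayed shut. Withdrawing fully and checking again.

Call:
jog_arm([
  {"grip": 1,"translation": [0.02,0,-0.015],"twist": [0,0,0]},
  {"grip": 1,"translation": [0.02,0,-0.025],"twist": [0,0,0]},
  {"grip": 1,"translation": [0,0,-0.036],"twist": [0,0,0]},
  {"grip": 1,"translation": [0,0,-0.036],"twist": [0,0,0]},
  {"grip": 1,"translation": [0,0,-0.036],"twist": [0,0,0]},
  {"grip": 1,"translation": [0,0,-0.036],"twist": [0,0,0]},
  {"grip": 1,"translation": [0,0,-0.036],"twist": [0,0,0]},
  {"grip": 1,"translation": [0,0,0],"twist": [0,0,0]},
  {"grip": 1,"translation": [0,0,0],"twist": [0,0,0]},
  {"grip": 1,"translation": [0,0,0],"twist": [0,0,0]},
])

```text
clock: 38.87
eef_pos: [384.2, 6.3, 321.7]
tcp_rot: [-3.141, 0.65, 1.733]
contact_force: [0.6, 0.1, -0.0]
opening: 0.001
```

```bash
python3 face.py w25; python3 - <<'E'
from m import *
print(r.sense()['eef_pos'],r.sense()['contact_force'])
P=np.array([561.3,-166]);a=np.radians(-80);ex=np.array([np.cos(a),np.sin(a)]);ey=np.array([-ex[1],ex[0]])
p,d,c=save('top','t25'); p2,_,_=save('scene','s25')
cv2.imwrite('pics/s25z.png',cv2.resize(p2[130:400,40:340,::-1],None,fx=2.2,fy=2.2,interpolation=cv2.INTER_CUBIC))
cv2.imwrite('pics/t25z.png',cv2.resize(p[150:340,400:630,::-1],None,fx=3,fy=3,interpolation=cv2.INTER_CUBIC))
v,u=np.mgrid[170:330,430:560]; uv=np.c_[u.ravel(),v.ravel()]; dd=d[v,u].ravel(); X=pts(c,uv,dd); L=np.c_[(X[:,:2]-P)@ex,(X[:,:2]-P)@ey]
for lo in range(-170,0,20):
    kk=(dd>0)&(X[:,2]>238)&(X[:,2]<250)&(abs(L[:,0]+1)<15)&(L[:,1]>lo)&(L[:,1]<lo+20)
    if kk.sum()>5: print('top',lo,kk.sum(),np.percentile(L[kk,0],[3,50]).round(1),X[kk,2].mean().round(1))
E
```

```text
215 -130 58 -8.9
215 -110 505 -8.7
215 -90 503 -8.6
215 -70 503 -8.5
215 -50 494 -8.3
215 -30 403 -8.3
34 -170 255 -10.7
34 -150 259 -10.7
34 -130 250 -10.6
34 -110 257 -10.2
34 -90 269 -10.1
34 -70 263 -10.2
34 -50 270 -10.2
34 -30 253 -10.2
34 -10 48 -5.6
[383.89390614   5.82895223 321.34344084] [-0.56822089  0.06898275 -0.56152047]
top -170 135 [-8.4  0.9] 243.6
top -150 143 [-8.3  2.1] 243.5
top -130 152 [-8.5  1.8] 243.8
top -110 143 [-9.2  0.5] 244.3
top -90 134 [-7.9  1.3] 244.5
top -70 141 [-8.2  0.8] 244.6
top -50 147 [-8.1  1.3] 244.8
top -30 138 [-8.   1.6] 245.0
top -10 16 [12.3 13.3] 246.7
```

View pics/t25z.png

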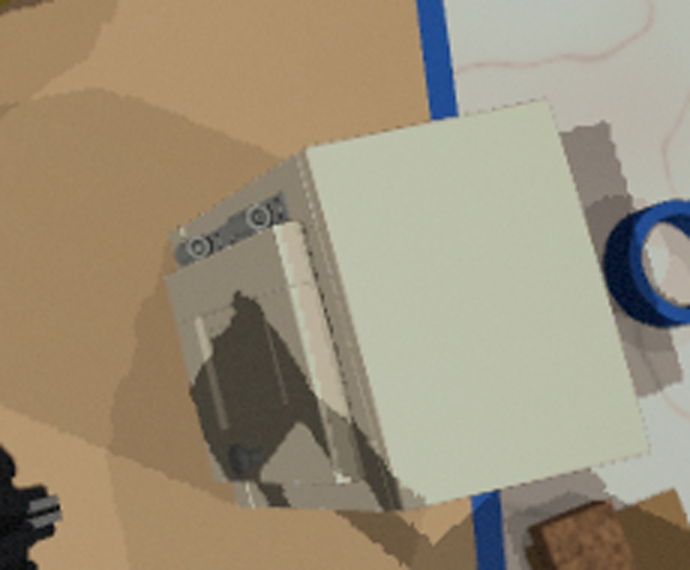

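View pics/s25.png

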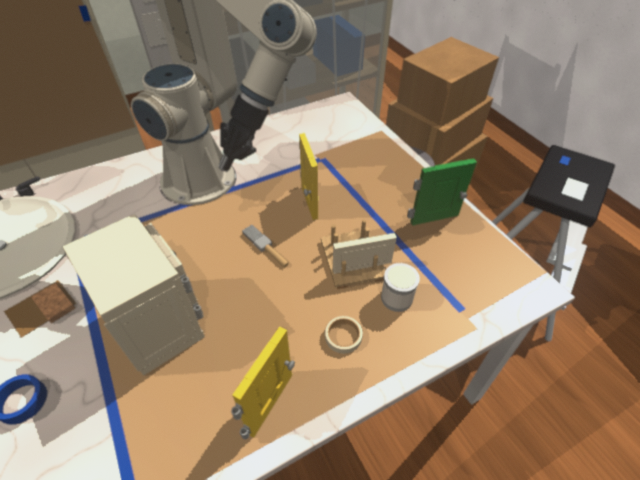

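The door is flush: its face lies within about 0.5 mm of parallel over 140 mm, and its top is at 243.6–245 mm. The sockets sit on the pintles at (260,215) and (198,247) in the crop. In the full scene view the bystanders are where they were. Handing in.

```bash
python3 -c "
from rig import r
print(r.sign_off())"
```

```text
the job is handed in; nothing more can be done
None
```

The cream door is back on the cabinet, hung on both pintles and swung shut, and I handed the job in at about 39 s of the 70 s. I gripped it by the top rail, lifted it straight out of the stand and lowered it at about 85° open. The wrist camera could see the upper pintle tip through its socket. I let go only once the shoulders carried the weight.

**First shut failed:** I pressed to about 10 N near the top and backed off too fast. The door rebounded off the felt to about 1.5° open. I shut it again at mid-height, pressing slowly to about 10 N (12 N total) and then easing off in tiny steps, and it stayed shut.

**Last checks:**
- **Shut:** the door face is within about 0.2–0.3° of the cabinet face, which is about what I can measure.
- **Seated:** the door top read 245.2 mm at seating, against 245 mm for fully hung. At hand-in it read 245 mm at the hinge end and 243.6 mm at the free end, because the door sags slightly in the loose sockets.
- **Clear:** the tool was about 170 mm away with no contact force beyond sensor noise.
- **Bystanders:** the drawer front, tape, tin and brush look unmoved in the final scene picture. I did not measure their positions.

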